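Put the glazing table in order

TASK

Class is over, so put the glazing table in order. Roll every six-sided clay brush rest over on the table, one face after another and without picking it up, until its notched face is on top, and nest the loose bowls in the widest bowl in order of size, each sitting flat inside the next larger one there is. Leave the plate, the water jar and the tool box where they stand.

Things in the scene. Friction and masses are not known exactly. Their poses are not given: they have to be found in the camera images.
- rest_a: Pale unglazed clay brush rest, hexagonal prism 62 mm long (x), 54 mm across flats, flat ends, 0.27 kg. One of its six long faces (each 31 mm wide) has three notches 7.5 mm wide, 7 mm deep cut across it; five are plain. Origin: prism centre, 27 mm above the table when flat; z points out of the notched face. One face over = 60 deg about x. Starts with a plain face on top. May be absent.
- rest_b: Pale unglazed clay brush rest, hexagonal prism 62 mm long (x), 54 mm across flats, flat ends, 0.27 kg. One of its six long faces (each 31 mm wide) has three notches 7.5 mm wide, 7 mm deep cut across it; five are plain. Origin: prism centre, 27 mm above the table when flat; z points out of the notched face. One face over = 60 deg about x. Starts with a plain face on top. May be absent.
- rest_c: Pale unglazed clay brush rest, hexagonal prism 62 mm long (x), 54 mm across flats, flat ends, 0.27 kg. One of its six long faces (each 31 mm wide) has three notches 7.5 mm wide, 7 mm deep cut across it; five are plain. Origin: prism centre, 27 mm above the table when flat; z points out of the notched face. One face over = 60 deg about x. Starts with a plain face on top. May be absent.
- bowl_xl: The widest grey-green stoneware bowl: rim 144 mm outer diameter, wall 8 mm, 50 mm high, foot 112 mm, base 14 mm thick, outer wall vertical above 32 mm; 0.55 kg. Origin: centre of underside, z up. It receives the others; always present. It stands loose on the table.
- bowl_l: The second widest grey-green stoneware bowl: rim 116 mm outer diameter, wall 8 mm, 52 mm high, foot 84 mm, base 14 mm thick, outer wall vertical above 32 mm; 0.3 kg. Origin: centre of underside, z up. Starts upright on the table. Fits any wider bowl with 6 mm play or more, its underside then 14 mm above that bowl's, its rim 16 mm above that of the next size up. May be absent.
- bowl_m: The third grey-green stoneware bowl: rim 88 mm outer diameter, wall 8 mm, 54 mm high, foot 56 mm, base 14 mm thick, outer wall vertical above 32 mm; 0.2 kg. Origin: centre of underside, z up. Starts upright on the table. Fits any wider bowl with 6 mm play or more, its underside then 14 mm above that bowl's, its rim 16 mm above that of the next size up. May be absent.
- bowl_s: The smallest grey-green stoneware bowl: rim 60 mm outer diameter, wall 8 mm, 56 mm high, foot 40 mm, base 14 mm thick, outer wall vertical above 32 mm; 0.12 kg. Origin: centre of underside, z up. Starts upright on the table. Fits any wider bowl with 6 mm play or more, its underside then 14 mm above that bowl's, its rim 16 mm above that of the next size up. May be absent.
- plate: Bystander: grey-green plate, 176 mm in diameter, with a small board and a clay disc on it, 33 mm high in all. Origin at the centre of its underside.
- water_jar: Bystander: white open jar, 92 mm in diameter, 90 mm high. Origin at the centre of its underside.
- rib_box: Bystander: wooden tool box 90 x 150 x 50 mm (x, y, z) with scrapers in it. Origin at the centre of its underside.
There are look-alikes about, which are no part of the job. What is shaped like the bowl_m but pink or yellow is not meant. Leave any purple or yellow look-alike of the bowl_s alone.

How it is judged:
By the outcome, as a careful person would: the job done as asked, in the order asked, and still so for the second after the job is handed in, with the robot touching nothing.
Of rest_a, rest_b, rest_c only 2 to 3 are there at a start; the rules pass over those that are not, and their reading is None.
Of bowl_l, bowl_m, bowl_s only 2 to 3 are there at a start; the rules pass over those that are not, and their reading is None.
At some moment in a run one of rest_a, rest_b, rest_c, bowl_l, bowl_m may be knocked a few centimetres aside while the robot is not near it.
It also fails if it takes over 210 s, if anything falls off the work surface, if the arm or the gripper's body presses on something with over 40 N, if the wrist force passes 120 N, or if a joint passes its speed limit or range.

ROBOT

A 6-joint arm with a two-finger parallel gripper is mounted at the origin on the work surface. World frame = base frame: x ahead of the robot, y to its left, z up, the work surface at z = 0. Lengths are in mm, angles in rad, forces in N, time in s.
With the tool pointing down it reaches from about 300 to 775 mm from the base axis. Payload 14.6 kg.
Tool frame: the origin (TCP) lies on the centre line of the jaws, within the pads' length; the fingertips stand 22 mm ahead of it and the grasp point (between the pads) lies 3 mm ahead of it (manip.tcp_to_tips is the distance from the TCP to the fingertips, in mm); z points along the fingers, y is the direction in which the jaws open and shut (so a half turn about z gives the same grasp; the last joint's range is limited). The gripper opens to 94 mm and grips with 3 to 60 N. Pads are 16 mm wide; open, the fingers measure 119 mm over their backs; the gripper's body (75 mm by 177 mm) begins 78 mm behind the grasp point.
Start: joints at [1.053, 0.3, 1.521, -0, 1.321, -0.067], TCP at [239.623, 495.046, 227.446] pointing down, gripper open.
Joint ranges: [-3.03, 3.03], [-0.79, 2.21], [0.23, 2.52], [-1.04, 4.18], [0, 3.07], [-2.55, 2.55]. Speed limits (rad/s): [2.22, 2.22, 2.57, 3.14, 3.14, 3.14].

INTERFACE

Orientations are given as [roll, pitch, yaw] about the fixed x, y, z axes, in that order (R = Rz(yaw) Ry(pitch) Rx(roll)).
In Python, from cell import manip, vision, workorder gives the robot as it stands.
- The arm moves only by the tool carry_out, never from a script. Its argument "deltas" is a list of rows, each a list of 3 entries, a list of its own where there are three numbers: the shift along the tool's x, y, z in cm, then the turn about the tool's z in degrees, then the opening, from 0 (shut) to 1 (fully open). A call has 1 to 20 rows; each row shifts and turns the commanded pose from where the row before left it, along the tool's axes as they then stand; what a row does not reach is not made up. A row lasts 1/12 s, in which the tool goes at most 41.7 mm and 7.16 degrees, less where a joint would pass 70% of its speed; a pose out of reach is approached as far as the arm can. A call with a gripper value outside its range is refused whole. The fingers move at their own pace and stop on an object; "grip_force" is the grip in N (left out, the last holds). Time passes only in rows, so rows that do not move let the fingers close. It gives the time, the measured TCP pose, the force and the opening at its end, in the units of the state.
- manip.read_state(): the state, without advancing time (a new reading comes with each control period).
- vision.camera(name): name is "scene" or "top"; returns (picture, depth): 384x512x3 uint8, red, green, blue; 384x512 float32, mm along the optical axis (not along the pixel's ray), 0 where there is no reading.
- vision.calibration(name): a dict with "mtx" (3x3 intrinsics, pixels), "eye" and "orientation" of the camera in the world. Camera axes: x right, y down, z forward; pixel columns grow to the right and rows downward; lengths in mm; the calibration is good to about 2 mm. A picture is of the moment at which its call begins. calibration takes no time and is no camera call.
- workorder.sign_off(): hands the job in, once; it reports no verdict.
The state is a dict: "clock": time; "joints": joint angles; "qd": joint speeds; "effort": joint torques, N m; "eef_pos": TCP position; "eef_rot": TCP orientation; "wrist_force": force on the tool from outside, world axes, zero at the start; "moment": the same for the moment, N m; "finger_gap": finger opening in mm.
Only numpy, scipy, OpenCV 4.12 (cv2) and the standard library are available. Lean on these libraries where they do the work, as an engineer would, in place of code of your own. Each camera call takes 0.05 s, during which the arm holds its last target.

## Working session

There is one attempt and no reset: what is moved stays moved. The work goes in short steps, Python scripts to look and compute and a tool call to move; the robot and the scene stay as the last step left them, time stands still between calls to the robot, and variables do not carry over. Pictures are saved under pics/ and viewed, and the job is handed in when it is done.

Besides the shell and the picture viewer there is one more tool, called after "Call:" by a JSON object that holds its "api" and its "payload", one argument or row to a line. carry_out: Moves the arm, as the interface text tells. Its arguments: {"type":"object","properties":{"deltas":{"type":"array","items":{"type":"array"}},"grip_force":{"type":"number"}},"required":["deltas"]}

```bash
ls; mkdir -p pics; python3 - <<'E'
from cell import manip, vision, workorder
import cv2, numpy as np
print(manip.read_state())
for n in ("scene","top"):
    p,d=vision.camera(n); cv2.imwrite(f"pics/{n}0.png",cv2.cvtColor(p,cv2.COLOR_RGB2BGR)); np.save(f"pics/{n}0.npy",d)
    print(n,vision.calibration(n), d.min(),d.max())
E
```

```text
pics
{'clock': 0.0, 'joints': array([ 1.05342400e+00,  3.00531821e-01,  1.52156081e+00, -8.65222212e-06,
        1.32070232e+00, -6.65815414e-02]), 'qd': array([-0.00154095, -0.00066202, -0.001035  , -0.00052028, -0.00045269,
        0.00049261]), 'effort': array([ 1.52254630e-03, -5.31798720e+01, -3.52737129e+01,  7.09382258e-02,
        2.43862916e-02, -9.44569138e-05]), 'eef_pos': array([239.50397039, 494.85845519, 226.86158477]), 'eef_rot': array([-3.14039246e+00, -7.16298980e-05,  2.69080397e+00]), 'wrist_force': array([-0.07866699,  0.32008435, -1.46205935]), 'moment': array([-0.02859668,  0.05262829,  0.01242928]), 'finger_gap': 94.08556154162089}
scene {'mtx': array([[441.81067973,   0.        , 259.07807196],
       [  0.        , 441.81067973, 191.14803908],
       [  0.        ,   0.        ,   1.        ]]), 'eye': array([1341.45467012,  579.16032631, 1019.6448989 ]), 'orientation': array([-2.35950779,  0.00356144,  2.2606037 ])} 0.0 3999.3596
top {'mtx': array([[423.88183333,   0.        , 251.7437627 ],
       [  0.        , 423.88183333, 190.21693909],
       [  0.        ,   0.        ,   1.        ]]), 'eye': array([ 490.4129381 ,  -52.02642948, 1464.30578734]), 'orientation': array([-3.07137863,  0.00853904, -1.59215378])} 0.0 2325.6282
```

View pics/scene0.png

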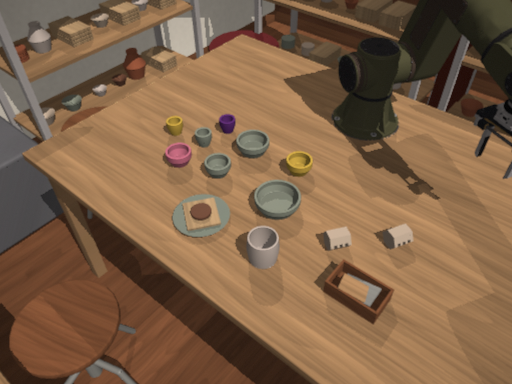

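View pics/top0.png

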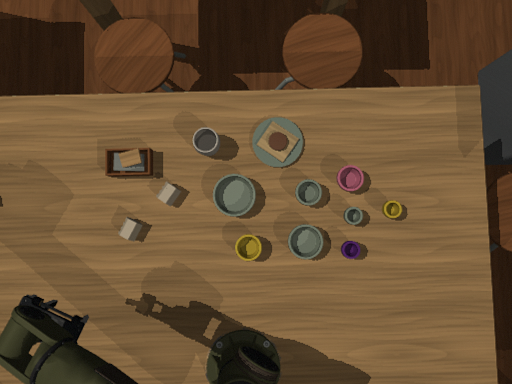

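The scene view shows two rests, at about (338,238) and (400,236). The four grey-green bowls in the top view are xl (235,195), l (306,241), m (309,193) and s (354,215). There are also pink, yellow and purple look-alikes. Next I measure them.

```bash
cat > h.py <<'E'
from cell import manip, vision, workorder
import cv2, numpy as np
from scipy.spatial.transform import Rotation as Ro
np.set_printoptions(precision=1,suppress=True)
def cal(n):
    c=vision.calibration(n); return c['mtx'],np.array(c['eye']),Ro.from_euler('xyz',c['orientation']).as_matrix()
def ray(n,uv,z):
    K,e,R=cal(n); uv=np.atleast_2d(uv).astype(float)
    d=np.c_[(uv[:,0]-K[0,2])/K[0,0],(uv[:,1]-K[1,2])/K[1,1],np.ones(len(uv))]@R.T
    return e+d*((z-e[2])/d[:,2])[:,None]
def cloud(n,D):
    K,e,R=cal(n); v,u=np.mgrid[:384,:512]
    P=np.stack([(u-K[0,2])/K[0,0]*D,(v-K[1,2])/K[1,1]*D,D],-1)
    return P@R.T+e
def proj(n,P):
    K,e,R=cal(n); c=(np.atleast_2d(P)-e)@R; return c[:,:2]/c[:,2:]*K[0,0]+K[:2,2]
def snap(tag,names=("scene","top")):
    o={}
    for n in names:
        p,d=vision.camera(n); cv2.imwrite(f"pics/{n}{tag}.png",cv2.cvtColor(p,cv2.COLOR_RGB2BGR)); np.save(f"pics/{n}{tag}.npy",d); o[n]=(p,d)
    return o
def load(n,tag): return cv2.cvtColor(cv2.imread(f"pics/{n}{tag}.png"),cv2.COLOR_BGR2RGB),np.load(f"pics/{n}{tag}.npy")
def crop(n,tag,c,r,k,out):
    im=cv2.imread(f"pics/{n}{tag}.png"); x,y=c
    s=im[max(0,y-r):y+r,max(0,x-r):x+r]; s=cv2.resize(s,None,fx=k,fy=k,interpolation=cv2.INTER_CUBIC); return s
E
cat > meas.py <<'E'
import sys
from h import *
def comps(tag,n="top",zmin=15):
    p,d=load(n,tag); P=cloud(n,d)
    m=((P[...,2]>zmin)&(P[...,2]<130)&(P[...,0]>200)&(P[...,0]<900)&(d>0)).astype(np.uint8)
    nl,lab,st,ce=cv2.connectedComponentsWithStats(m)
    for i in range(1,nl):
        if st[i,4]<60: continue
        q=P[lab==i]; zt=np.percentile(q[:,2],97); t=q[q[:,2]>zt-8]
        rc=cv2.minAreaRect(t[:,:2].astype(np.float32)); cc,rr=cv2.minEnclosingCircle(t[:,:2].astype(np.float32))
        print(st[i,:5],'c',ce[i],'ztop %.0f'%zt,'rgb',np.median(p[lab==i],0),'rect',np.array(rc[0]),np.array(rc[1]),'%.0f'%rc[2],'circ',np.array(cc),'%.0f'%rr)
if __name__=="__main__": comps(sys.argv[1])
E
python3 meas.py 0
python3 - <<'E'
from h import *
a=crop("scene","0",(338,238),25,8,'');b=crop("scene","0",(400,236),25,8,'')
cc=crop("top","0",(170,194),18,11,'')
cv2.imwrite("pics/rests0.png",np.hstack([a,b]))
E
```

```text
[ 254  118   49   49 1169] c [277.5 143. ] ztop 37 rgb [111. 110.  80.] rect [ 757.7 -138.1] [90.1 82. ] 46 circ [ 756.2 -132.5] 55
[192 128  28  28 350] c [205.6 140.9] ztop 93 rgb [76.  71.  63.5] rect [756.4 109.1] [80.8 82.8] 1 circ [757.  108.2] 42
[ 105  148   47   29 1066] c [127.7 161.5] ztop 55 rgb [104.5  75.   55. ] rect [697.2 376. ] [ 90.9 150.5] 0 circ [696.9 376.4] 86
[336 165  28  27 452] c [350.1 178. ] ztop 58 rgb [134.  74.  84.] rect [ 623.6 -371.1] [85.1 86.3] 45 circ [ 623.6 -370.7] 44
[213 174  42  43 946] c [233.1 194.4] ztop 54 rgb [100. 105.  88.] rect [575.9  19.4] [137.4 141.1] 89 circ [576.   19.3] 72
[295 179  27  27 430] c [308.1 192.1] ztop 58 rgb [93.  96.5 82. ] rect [ 579.9 -229.3] [84.5 85.8] 44 circ [ 579.8 -229.6] 44
[156 182  25  25 338] c [167.9 193.8] ztop 59 rgb [144. 130. 108.] rect [585.7 242.2] [40.  61.9] 55 circ [586.8 242.9] 34
[382 201  20  18 254] c [391.5 209.2] ztop 60 rgb [120.   99.5  33. ] rect [ 517.2 -505.6] [59.4 53.1] 89 circ [ 517.2 -506. ] 30
[343 207  20  18 232] c [352.8 215.5] ztop 60 rgb [89. 89. 75.] rect [ 498.5 -375.8] [58.9 56.3] 89 circ [ 498.6 -375.6] 30
[118 217  25  25 357] c [129.7 229.1] ztop 59 rgb [143. 124. 103.] rect [469.4 372.6] [39.3 60.8] 63 circ [469.8 373.7] 34
[288 224  35  36 691] c [305.4 242.1] ztop 56 rgb [96. 99. 83.] rect [ 414.5 -214.6] [112.9 112.1] 89 circ [ 416.  -214.8] 58
[235 234  26  27 424] c [247.5 247.5] ztop 58 rgb [138.  114.5  35. ] rect [400.4 -24. ] [82.8 82.5] 89 circ [400.6 -24.9] 44
[341 241  19  18 233] c [350.3 249.5] ztop 60 rgb [66. 32. 74.] rect [ 387.  -362.9] [57. 56.] 89 circ [ 386.6 -363.1] 30
```

View pics/rests0.png

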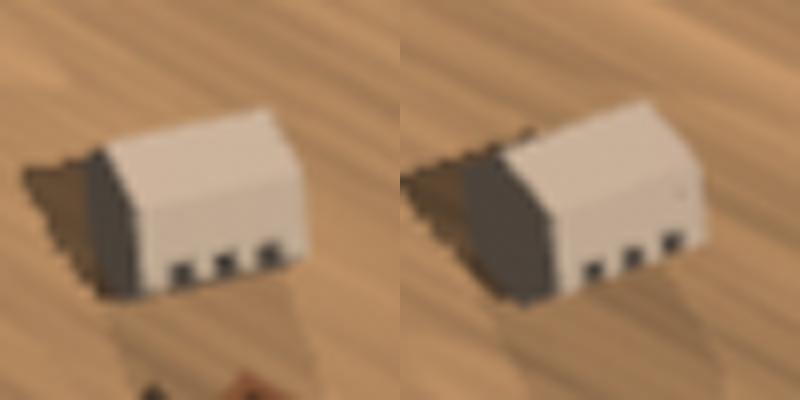

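```bash
python3 - <<'E'
from h import *
out=[]
for c,az,cen in (((586,242),55,(338,238)),((469.5,373),63,(400,236))):
    s=np.array([np.cos(np.radians(az)),np.sin(np.radians(az))]); l=np.array([-s[1],s[0]])
    im=crop("scene","0",cen,25,8,''); 
    pts={'top':(15.6,54),'mid':(31.2,27),'midslot':(31.2-3.5,27+6.1),'botslot':(15.6+4,0+7),'bot':(15.6,0)}
    for k,(r,z) in pts.items():
        P=np.array([[*(np.array(c)+s*r+l*t),z] for t in (-31,31)])
        u=(proj("scene",P)-np.array(cen)+25)*8+4
        col={'top':(0,0,255),'mid':(0,255,0),'midslot':(0,255,255),'botslot':(255,255,0),'bot':(255,0,0)}[k]
        cv2.line(im,tuple(int(x) for x in u[0]),tuple(int(x) for x in u[1]),col,1)
    out.append(im)
cv2.imwrite("pics/rl.png",np.hstack(out))
E
```

```text
(no output)
```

View pics/rl.png

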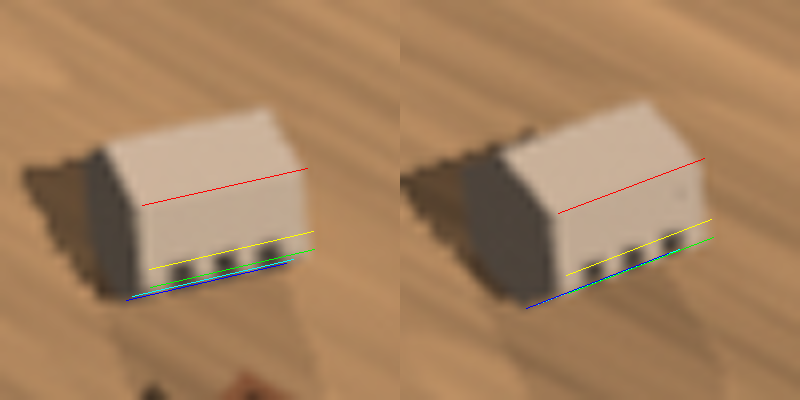

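Both rests have their notches in the lower side face on the scene-camera side. That means two faces over, rolled toward −s, where s points at azimuth ~55° for A and ~63° for B. Now I cross-check the two cameras.

```bash
cat > cc.py <<'E'
import sys
from h import *
def measure(tag):
    res={}
    for n in ("top","scene"):
        p,d=load(n,tag); P=cloud(n,d); 
        tb=(np.abs(P[...,2])<12)&(d>0)&(P[...,0]>250)&(P[...,0]<800)&(abs(P[...,1])<450)
        q=P[tb]; A=np.c_[q[:,:2],np.ones(len(q))]; co=np.linalg.lstsq(A,q[:,2],rcond=None)[0]
        print(n,'table plane',np.round(co,4), 'z@(500,0)',co@[500,0,1])
        Z=P[...,2]-(P[...,:2]@co[:2]+co[2])
        m=((Z>12)&(Z<130)&(P[...,0]>200)&(P[...,0]<900)&(abs(P[...,1])<650)&(d>0)).astype(np.uint8)
        nl,lab,st,ce=cv2.connectedComponentsWithStats(m)
        for i in range(1,nl):
            if st[i,4]<60: continue
            s=lab==i; zt=np.percentile(Z[s],96); t=s&(Z>zt-5)
            if zt>75: continue
            v,u=np.nonzero(t); g=ray(n,np.c_[u,v],zt)
            h=cv2.convexHull(g[:,:2].astype(np.float32))[:,0]
            cc,rr=cv2.minEnclosingCircle(h); rc=cv2.minAreaRect(h)
            print('  ',n,'pix',ce[i],'zt %.0f'%zt,'rgb',np.median(p[s],0),'circ',np.array(cc),'r%.0f'%rr,'rect',np.array(rc[0]),np.array(rc[1]),'%.0f'%rc[2])
if __name__=="__main__": measure(sys.argv[1])
E
python3 cc.py 0
```

```text
top table plane [ 0.  -0.   0.1] z@(500,0) 0.5592163961118171
   top pix [276.8 142. ] zt 34 rgb [102. 110.  85.] circ [ 757.4 -135.9] r38 rect [ 754.7 -134.6] [69.1 61.1] 26
   top pix [127.7 161.5] zt 53 rgb [104.   75.   54.5] circ [696. 377.] r85 rect [696.7 375.1] [ 89.9 148.5] 0
   top pix [349.8 178. ] zt 57 rgb [134.   74.   84.5] circ [ 623.6 -369.9] r44 rect [ 624.1 -370.6] [83.3 85.4] 52
   top pix [233.5 194.7] zt 52 rgb [101. 108.  93.] circ [575.9  19.1] r71 rect [575.5  19.2] [137.  140.4] 89
   top pix [308.  192.2] zt 57 rgb [93. 97. 82.] circ [ 579.5 -229.1] r44 rect [ 579.8 -229. ] [82.8 84. ] 72
   top pix [167.9 193.7] zt 58 rgb [143. 130. 108.] circ [586.7 241.2] r33 rect [586.1 242.4] [35.  61.7] 52
   top pix [391.4 209.1] zt 59 rgb [119.   98.5  32. ] circ [ 516.7 -505.1] r29 rect [ 517.1 -505.7] [56.3 52.8] 89
   top pix [352.7 215.6] zt 59 rgb [85.5 85.5 71.5] circ [ 498.5 -375. ] r30 rect [ 498.4 -376.3] [56.2 56.1] 89
   top pix [129.7 229.1] zt 58 rgb [143. 124. 103.] circ [468.4 370.2] r32 rect [469.5 371.4] [34.4 60.1] 63
   top pix [305.  241.8] zt 55
[... 1043 characters left out ...]
86.3 -226.2] [90.2 82.7] 42
   scene pix [299.3 162.9] zt 56 rgb [161. 130.  53.] circ [408.6 -22.1] r45 rect [409.6 -20.7] [85.8 82.9] 37
   scene pix [277.5 198.5] zt 51 rgb [125. 128. 113.] circ [582.   22.7] r74 rect [581.1  21. ] [140.5 138.7] 39
   scene pix [201.1 215.1] zt 33 rgb [135. 140. 114.] circ [ 764.8 -129.8] r34 rect [ 763.4 -130.6] [63.8 60.3] 79
   scene pix [398.5 235.9] zt 56 rgb [191. 169. 146.] circ [477.  376.1] r36 rect [476.  375.4] [36.3 63.5] 61
   scene pix [337.7 238.1] zt 56 rgb [192. 169. 146.] circ [592.7 244.3] r34 rect [593.2 245.1] [35.4 62.8] 54
   scene pix [358.3 289.6] zt 52 rgb [113.  77.  50.] circ [701.8 377.2] r87 rect [702.5 377.4] [ 91.9 150.1] 0
```

```bash
cat > go.py <<'E'
# usage: go.py x y tipz yawdeg -> shift in tool axes (cm) at the present yaw, turn about tool z (deg)
import sys
from h import *
s=manip.read_state(); p=np.array(s['eef_pos']); yaw=s['eef_rot'][2]
x,y,tz=map(float,sys.argv[1:4]); d=np.array([x,y,tz+22])-p
c,sn=np.cos(yaw),np.sin(yaw)
print('t %.1f'%s['clock'],'tcp',p,'yaw %.1f'%np.degrees(yaw),'rot',np.round(s['eef_rot'],3),'gap %.1f'%s['finger_gap'],'F',s['wrist_force'],'j6 %.2f'%s['joints'][5])
print('shift cm x %.2f y %.2f z %.2f'%((c*d[0]+sn*d[1])/10,(sn*d[0]-c*d[1])/10,-d[2]/10), 'dist %.0f'%np.linalg.norm(d))
if len(sys.argv)>4:
    t=-(float(sys.argv[4])-np.degrees(yaw)); t=(t+180)%360-180; print('turn %.1f'%t)
E
python3 go.py 623.3 291.5 120 54
```

```text
t 0.1 tcp [239.5 494.9 227. ] yaw 154.2 rot [-3.1 -0.   2.7] gap 94.0 F [ 0.5 -0.5  0.2] j6 -0.07
shift cm x -43.40 y -1.58 z 8.50 dist 443
turn 100.2
```

Call:
{"api": "carry_out", "payload": {
  "deltas": [
    [[-2.9,-0.1,0],0,0.2],
    [[-2.9,-0.1,0],0,0.2],
    [[-2.9,-0.1,0],0,0.2],
    [[-2.9,-0.1,0],0,0.2],
    [[-2.9,-0.1,0],0,0.2],
    [[-2.9,-0.1,0],0,0.2],
    [[-2.9,-0.1,0],0,0.2],
    [[-2.9,-0.1,0],0,0.2],
    [[-2.9,-0.1,0],0,0.2],
    [[-2.9,-0.1,0],0,0.2],
    [[-2.9,-0.1,0],0,0.2],
    [[-2.9,-0.1,0],0,0.2],
    [[-2.9,-0.1,0],0,0.2],
    [[-2.9,-0.1,0],0,0.2],
    [[-2.8,-0.2,0],0,0.2]
  ]
}}

```text
clock: 1.35
eef_pos: [624.4, 290.6, 226.9]
eef_rot: [-3.141, -0.001, 2.691]
wrist_force: [0.1, -0.6, 0.2]
finger_gap: 18.9
```

Call:
{"api": "carry_out", "payload": {
  "deltas": [
    [[0,0,0],6.7,0.2],
    [[0,0,0],6.7,0.2],
    [[0,0,0],6.7,0.2],
    [[0,0,0],6.7,0.2],
    [[0,0,0],6.7,0.2],
    [[0,0,0],6.7,0.2],
    [[0,0,0],6.7,0.2],
    [[0,0,0],6.7,0.2],
    [[0,0,0],6.7,0.2],
    [[0,0,0],6.7,0.2],
    [[0,0,0],6.7,0.2],
    [[0,0,0],6.7,0.2],
    [[0,0,0],6.7,0.2],
    [[0,0,0],6.7,0.2],
    [[0,0,0],6.4,0.2],
    [[0,0,0],0,0.2]
  ]
}}

```text
clock: 2.68
eef_pos: [623.2, 291.5, 227.0]
eef_rot: [-3.141, 0.001, 0.937]
wrist_force: [0.4, 0.7, -0.4]
finger_gap: 18.9
```

```bash
python3 go.py 623.3 291.5 50 54; python3 - <<'E'
from h import *
snap("1")
a=crop("scene","1",(345,225),45,6,'');b=crop("top","1",(160,190),45,6,'')
cv2.imwrite("pics/v1.png",np.hstack([a,b]))
E
```

```text
t 2.7 tcp [623.2 291.5 227. ] yaw 53.7 rot [-3.1  0.   0.9] gap 18.9 F [ 0.4  0.7 -0.4] j6 1.02
shift cm x 0.00 y 0.01 z 15.50 dist 155
turn -0.3
```

View pics/v1.png

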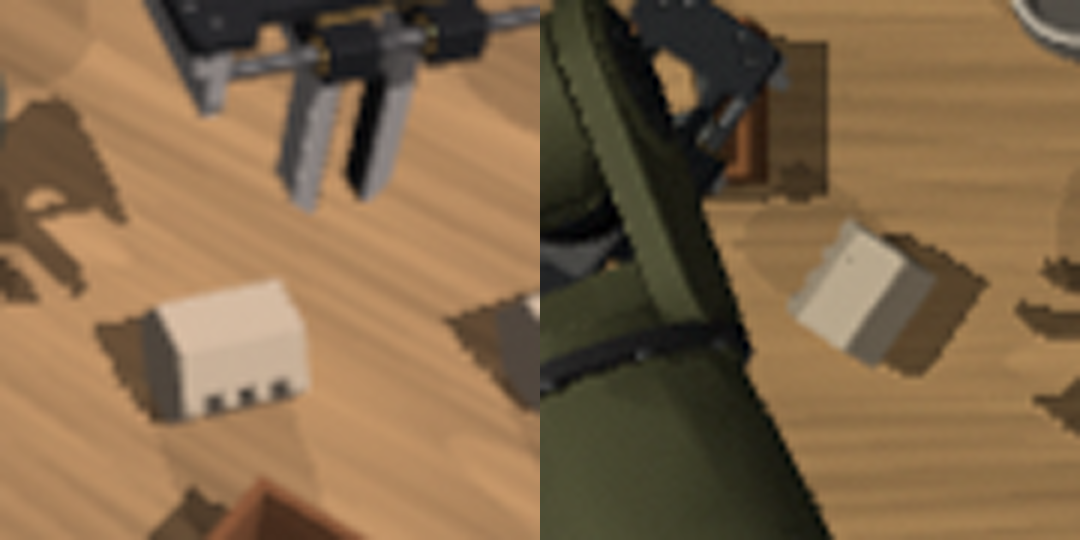

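```bash
python3 - <<'E'
from h import *
s=manip.read_state(); p=np.array(s['eef_pos']); R=Ro.from_euler('xyz',s['eef_rot']).as_matrix()
im=crop("scene","1",(352,205),22,12,'')
for a in (-8,8):
  for b in (-22,-9.5,9.5,22):
    u=proj("scene",p+R@[a,b,22])[0]; print(a,b,u)
    q=((u-[352,205]+22)*12+6).astype(int); cv2.circle(im,tuple(int(t) for t in q),3,(0,0,255) if a>0 else (0,255,0),-1)
cv2.imwrite("pics/tip.png",im)
E
```

```text
-8 -22 [361.9 207.6]
-8 -9.5 [357.2 208.5]
-8 9.5 [350.2 209.9]
-8 22 [345.5 210.9]
8 -22 [364.5 212.1]
8 -9.5 [359.9 213.1]
8 9.5 [352.7 214.6]
8 22 [348.  215.6]
```

View pics/tip.png

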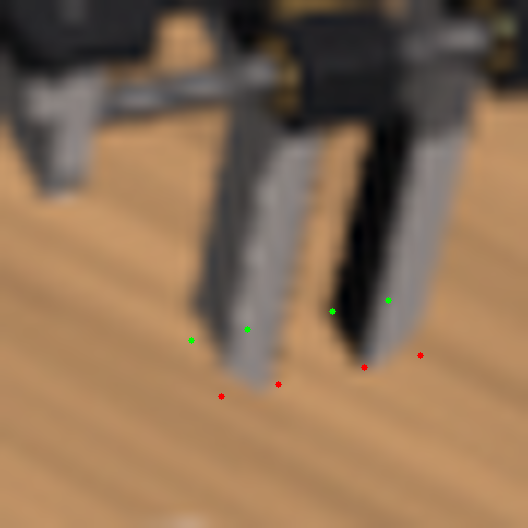

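Call:
{"api": "carry_out", "payload": {
  "deltas": [
    [[0,0,2.6],0,0.2],
    [[0,0,2.6],0,0.2],
    [[0,0,2.6],0,0.2],
    [[0,0,2.6],0,0.2],
    [[0,0,2.6],0,0.2],
    [[0,0,2.6],0,0.2],
    [[-1,0,0],0,0.2],
    [[-1,0,0],0,0.2],
    [[-0.3,0,0],0,0.2],
    [[0,0,0],0,0.2]
  ]
}}

```text
clock: 3.62
eef_pos: [609.7, 272.6, 71.7]
eef_rot: [3.142, -0.0, 0.944]
wrist_force: [-0.3, -1.0, 0.4]
finger_gap: 18.9
```

Call:
{"api": "carry_out", "payload": {
  "deltas": [
    [[-0.3,0,0],0,0.2],
    [[-0.2,0,0],0,0.2],
    [[-0.2,0,0],0,0.2]
  ]
}}

```text
clock: 3.87
eef_pos: [605.7, 267.4, 71.6]
eef_rot: [3.141, -0.0, 0.943]
wrist_force: [-0.4, 0.1, -0.4]
finger_gap: 18.8
```

Call:
{"api": "carry_out", "payload": {
  "deltas": [
    [[-0.2,0,0],0,0.2],
    [[-0.2,0,0],0,0.2]
  ]
}}

```text
clock: 4.03
eef_pos: [603.4, 264.2, 71.7]
eef_rot: [3.141, -0.001, 0.942]
wrist_force: [2.5, 2.7, 3.2]
finger_gap: 18.9
```

```bash
python3 - <<'E'
from h import *
snap("2",("scene",))
cv2.imwrite("pics/v2.png",crop("scene","2",(340,230),40,8,''))
E
```

```text
(no output)
```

View pics/v2.png

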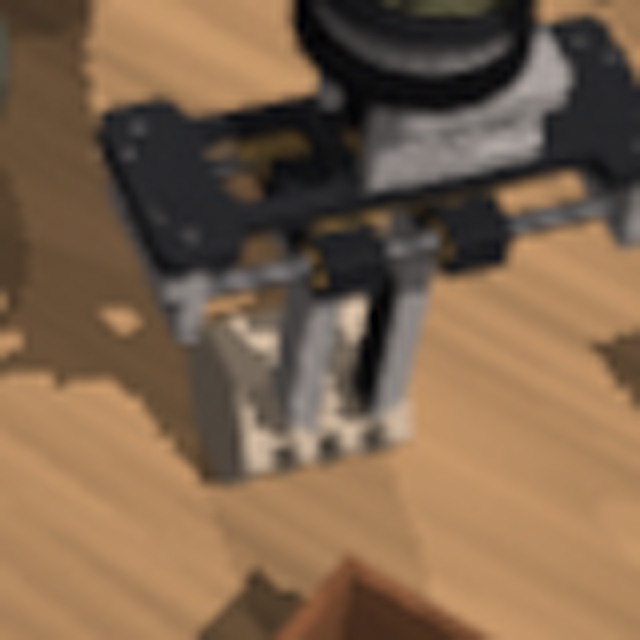

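Call:
{"api": "carry_out", "payload": {
  "deltas": [
    [[-0.25,0,-0.1],0,0.2],
    [[-0.25,0,-0.1],0,0.2],
    [[-0.25,0,0],0,0.2],
    [[-0.25,0,0],0,0.2]
  ]
}}

```text
clock: 4.42
eef_pos: [598.4, 256.8, 75.5]
eef_rot: [3.14, -0.004, 0.942]
wrist_force: [2.8, 6.8, 16.0]
finger_gap: 18.8
```

```bash
python3 - <<'E'
from h import *
snap("3",("scene",))
cv2.imwrite("pics/v3.png",crop("scene","3",(340,230),40,8,''))
E
```

```text
(no output)
```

View pics/v3.png

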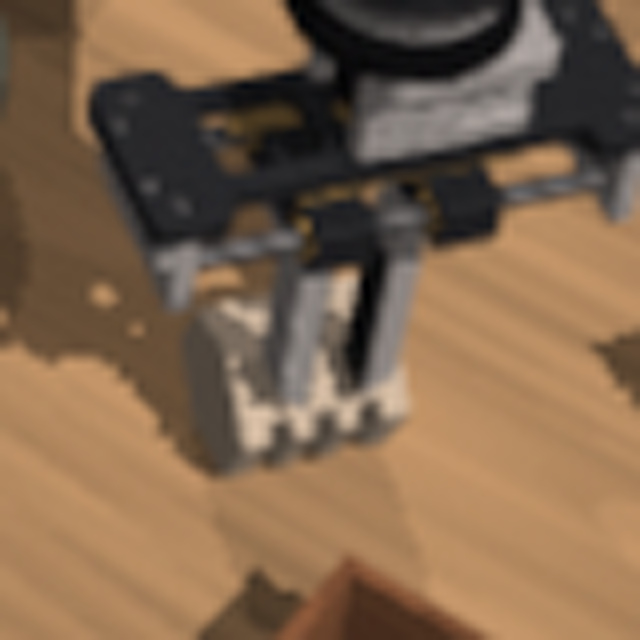

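Call:
{"api": "carry_out", "payload": {
  "deltas": [
    [[-0.3,0,-0.2],0,0.2],
    [[-0.3,0,-0.2],0,0.2],
    [[-0.3,0,-0.1],0,0.2],
    [[-0.3,0,-0.1],0,0.2]
  ]
}}

```text
clock: 4.8
eef_pos: [590.5, 246.2, 80.3]
eef_rot: [3.141, -0.001, 0.942]
wrist_force: [0.2, 0.2, 4.3]
finger_gap: 18.8
```

Call:
{"api": "carry_out", "payload": {
  "deltas": [
    [[-0.3,0,-0.1],0,0.2],
    [[-0.3,0,0],0,0.2],
    [[-0.3,0,0],0,0.2]
  ]
}}

```text
clock: 5.05
eef_pos: [585.1, 238.7, 81.0]
eef_rot: [3.141, -0.001, 0.942]
wrist_force: [-0.1, -0.2, 7.6]
finger_gap: 19.1
```

```bash
python3 - <<'E'
from h import *
snap("4",("scene",))
cv2.imwrite("pics/v4.png",crop("scene","4",(340,230),40,8,''))
E
```

```text
(no output)
```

View pics/v4.png

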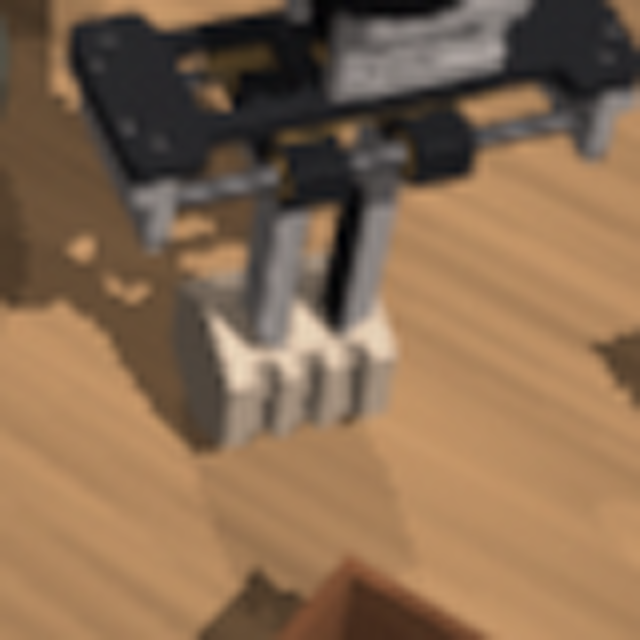

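Call:
{"api": "carry_out", "payload": {
  "deltas": [
    [[-0.3,0,0.0],0,0.2],
    [[-0.3,0,0.05],0,0.2],
    [[-0.3,0,0.1],0,0.2],
    [[-0.3,0,0.1],0,0.2]
  ]
}}

```text
clock: 5.43
eef_pos: [578.5, 229.2, 79.8]
eef_rot: [3.14, -0.002, 0.942]
wrist_force: [-5.2, -1.4, 22.7]
finger_gap: 19.1
```

Call:
{"api": "carry_out", "payload": {
  "deltas": [
    [[-0.3,0,0.15],0,0.2],
    [[-0.3,0,0.2],0,0.2],
    [[-0.3,0,0.2],0,0.2],
    [[0,0,0],0,0.2]
  ]
}}

```text
clock: 5.77
eef_pos: [573.5, 221.9, 77.4]
eef_rot: [3.139, -0.003, 0.942]
wrist_force: [-16.2, -4.7, 48.2]
finger_gap: 18.7
```

```bash
python3 - <<'E'
from h import *
snap("5",("scene",))
cv2.imwrite("pics/v5.png",crop("scene","5",(340,230),40,8,''))
E
```

```text
(no output)
```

View pics/v5.png

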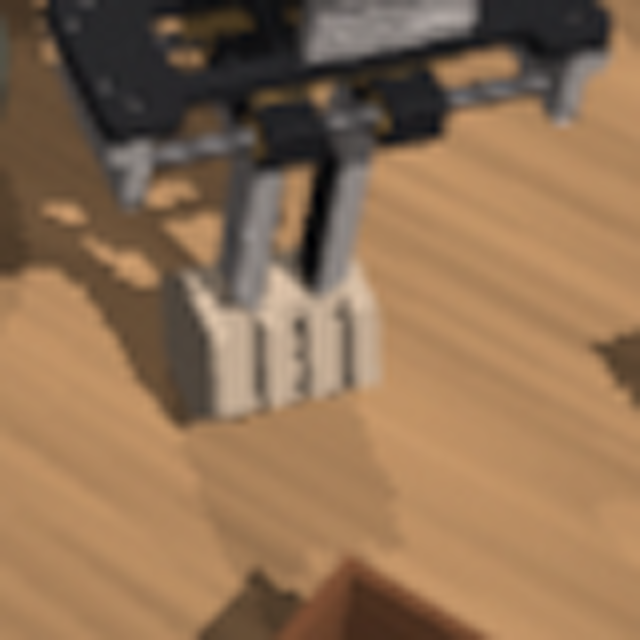

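Call:
{"api": "carry_out", "payload": {
  "deltas": [
    [[0,0,-1],0,0.2],
    [[0,0,-2],0,0.2],
    [[3,0,-2],0,0.2],
    [[3,0,0],0,0.2],
    [[2,0,0],0,0.2],
    [[0,0,0],0,0.2]
  ]
}}

```text
clock: 6.32
eef_pos: [620.4, 288.8, 121.7]
eef_rot: [-3.141, 0.0, 0.944]
wrist_force: [-0.3, 0.2, 0.1]
finger_gap: 19.1
```

```bash
python3 - <<'E'
from h import *
snap("6")
a=crop("scene","6",(332,225),32,10,'')
b=crop("top","6",(180,205),32,10,'')
cv2.imwrite("pics/v6.png",np.hstack([a,b]))
E
python3 cc.py 6 | grep -E "scene pix \[(3[1-4])|top pix \[1[5-9]"; python3 go.py 600 250 50
```

```text
top pix [175.4 199.1] zt 57 rgb [101.  91.  77.] circ [567.5 217.1] r32 rect [567.4 216.8] [38.1 59.8] 56
t 6.4 tcp [619.2 286.4 121.2] yaw 54.0 rot [-3.1  0.   0.9] gap 18.5 F [ 0.4 -0.7 -0.2] j6 1.01
shift cm x -4.07 y 0.59 z 4.92 dist 64
```

View pics/v6.png

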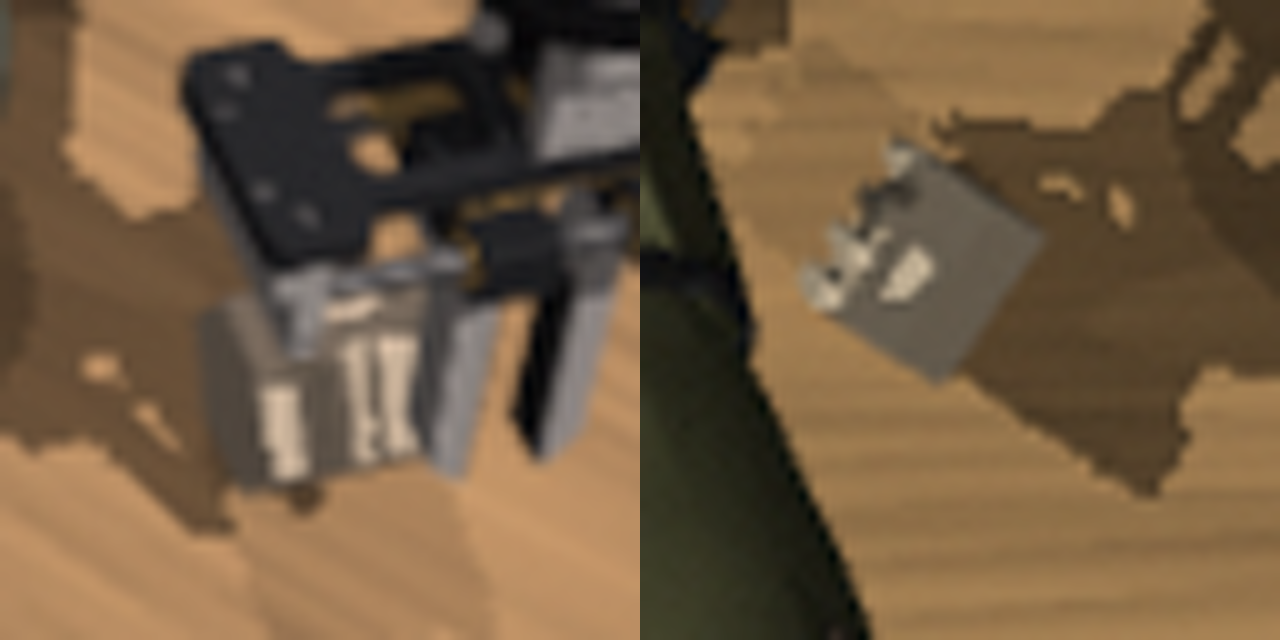

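Call:
{"api": "carry_out", "payload": {
  "deltas": [
    [[-1.2,0,0],0,0.2],
    [[-1.2,0,0],0,0.2],
    [[0,0,1.8],0,0.2],
    [[0,0,1.8],0,0.2],
    [[0,0,1.3],0,0.2],
    [[-1,0,0],0,0.2],
    [[-1,0,0],0,0.2],
    [[-0.9,0,0],0,0.2],
    [[-0.2,0,0],0,0.2],
    [[-0.2,0,0],0,0.2]
  ]
}}

```text
clock: 7.25
eef_pos: [586.0, 240.0, 73.5]
eef_rot: [-3.141, 0.0, 0.941]
wrist_force: [-0.1, -0.1, 0.3]
finger_gap: 18.7
```

Call:
{"api": "carry_out", "payload": {
  "deltas": [
    [[-0.2,0,0],0,0.2],
    [[-0.2,0,0],0,0.2],
    [[-0.25,0,-0.1],0,0.2],
    [[-0.25,0,-0.15],0,0.2],
    [[-0.25,0,-0.1],0,0.2],
    [[-0.25,0,-0.1],0,0.2]
  ]
}}

```text
clock: 7.75
eef_pos: [578.1, 229.3, 78.5]
eef_rot: [3.141, -0.001, 0.942]
wrist_force: [1.6, 1.0, 5.3]
finger_gap: 18.6
```

Call:
{"api": "carry_out", "payload": {
  "deltas": [
    [[-0.3,0,-0.2],0,0.2],
    [[-0.3,0,-0.2],0,0.2],
    [[-0.3,0,-0.1],0,0.2],
    [[-0.3,0,-0.1],0,0.2]
  ]
}}

```text
clock: 8.08
eef_pos: [570.4, 219.1, 83.7]
eef_rot: [-3.141, 0.001, 0.942]
wrist_force: [1.2, 1.1, 0.3]
finger_gap: 18.9
```

```bash
python3 - <<'E'
from h import *
snap("7",("scene",))
cv2.imwrite("pics/v7.png",crop("scene","7",(332,225),40,8,''))
E
```

```text
(no output)
```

View pics/v7.png

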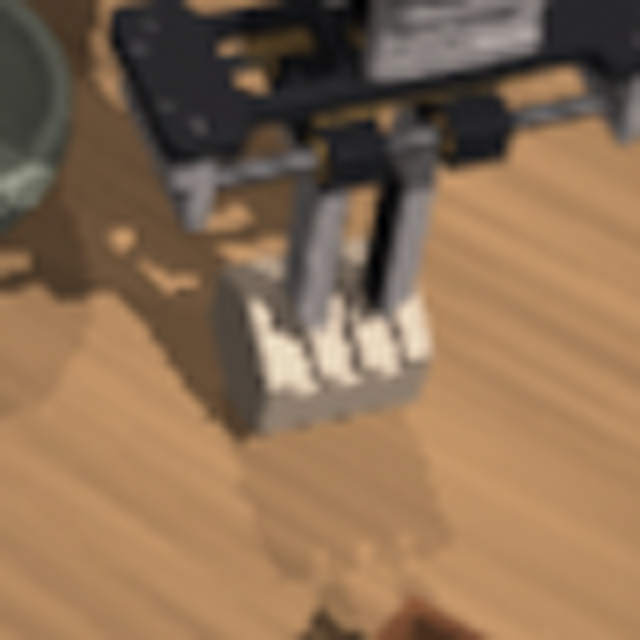

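Call:
{"api": "carry_out", "payload": {
  "deltas": [
    [[-0.3,0,0.05],0,0.2],
    [[-0.3,0,0.05],0,0.2],
    [[-0.3,0,0.1],0,0.2],
    [[-0.3,0,0.1],0,0.2],
    [[-0.3,0,0.1],0,0.2],
    [[-0.3,0,0.1],0,0.2]
  ]
}}

```text
clock: 8.63
eef_pos: [561.4, 205.5, 82.0]
eef_rot: [3.139, -0.004, 0.942]
wrist_force: [-8.5, 0.1, 32.5]
finger_gap: 18.9
```

```bash
python3 - <<'E'
from h import *
snap("8",("scene",))
cv2.imwrite("pics/v8.png",crop("scene","8",(332,225),40,8,''))
E
```

```text
(no output)
```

View pics/v8.png

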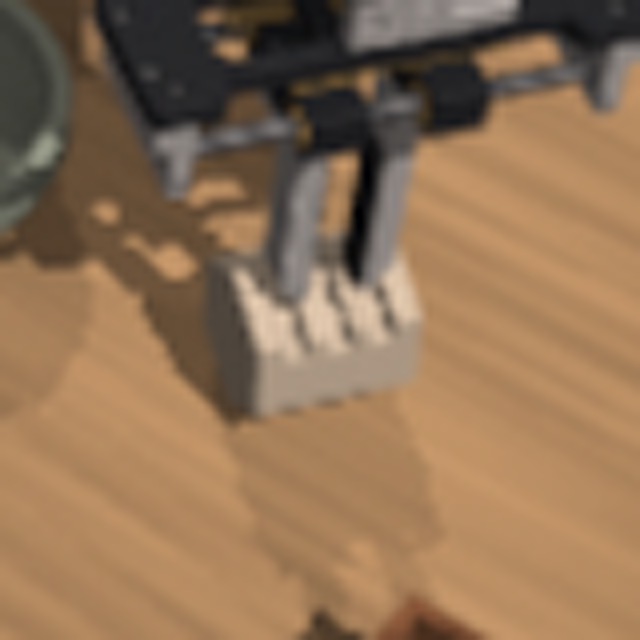

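Call:
{"api": "carry_out", "payload": {
  "deltas": [
    [[-0.3,0,0.0],0,0.2],
    [[-0.3,0,0.1],0,0.2],
    [[0,0,-0.5],0,0.2],
    [[0,0,-1.5],0,0.2],
    [[0,0,-2],0,0.2],
    [[3,0,-2],0,0.2],
    [[3,0,-2],0,0.2],
    [[3,0,-2],0,0.2],
    [[3,0,-2],0,0.2],
    [[0,0,0],0,0.2]
  ]
}}

```text
clock: 9.52
eef_pos: [629.8, 301.0, 201.9]
eef_rot: [3.138, -0.006, 0.944]
wrist_force: [0.1, -0.1, 0.0]
finger_gap: 18.5
```

```bash
python3 - <<'E'
from h import *
snap("9")
a=crop("scene","9",(332,215),32,10,'')
b=crop("top","9",(180,205),32,10,'')
cv2.imwrite("pics/v9.png",np.hstack([a,b]))
E
python3 cc.py 9 ; python3 go.py 496 424 120 60
```

```text
top table plane [ 0.  -0.   0.2] z@(500,0) 0.5358949642116883
   top pix [276.9 141.8] zt 35 rgb [115. 124.  97.] circ [ 761.5 -145.1] r44 rect [ 756.  -140.7] [79.6 62.1] 76
   top pix [149.3 169.4] zt 50 rgb [61. 41. 25.] circ [671.  306.6] r19 rect [671.  308.7] [13.5 37.2] 90
   top pix [349.8 178. ] zt 57 rgb [152.5  84.   97. ] circ [ 623.5 -369.8] r44 rect [ 624.3 -371.2] [84.3 84.1] 62
   top pix [233.4 194.8] zt 52 rgb [70. 74. 64.] circ [575.9  19.1] r71 rect [575.6  19.2] [137.1 140.5] 89
   top pix [308.  192.2] zt 57 rgb [105. 109.  92.] circ [ 579.7 -228.7] r43 rect [ 579.6 -228.9] [86.4 79.9] 89
   top pix [182.6 204.1] zt 57 rgb [118. 107.  90.] circ [550.9 193.6] r33 rect [549.2 191.6] [34.1 61.6] 52
   top pix [391.4 209.1] zt 60 rgb [135. 112.  38.] circ [ 516.4 -504. ] r30 rect [ 517.1 -503.9] [59.4 52.8] 89
   top pix [352.6 215.5] zt 60 rgb [97. 96. 80.] circ [ 498.6 -375. ] r29 rect [ 500.1 -374.5] [55.4 56.4] 43
   top pix [305.1 241.7] zt 54 rgb [110. 115.  98.] circ [ 416.  -214.6] r58 rect [ 414.7 -214.3] [112.3 111.6] 89
   top pix [247.7 247.4] zt 57 rgb 
[... 1052 characters left out ...]
 pix [277.5 198.5] zt 51 rgb [69. 71. 63.] circ [582.2  21.6] r73 rect [582.7  22.3] [144.5 138.8] 39
   scene pix [201.3 215.2] zt 34 rgb [142. 147. 119.] circ [ 764.7 -129.7] r33 rect [ 763.3 -129.2] [64.2 59.9] 30
   scene pix [329.7 222.3] zt 55 rgb [167.5 146.  126. ] circ [557.  194.8] r36 rect [558.2 196.4] [40.2 62.5] 53
   scene pix [398.6 235.9] zt 56 rgb [201. 177. 154.] circ [476.7 376. ] r36 rect [476.8 376.6] [38.8 64.6] 63
   scene pix [358.2 289.6] zt 52 rgb [118.  79.  53.] circ [701.8 377.2] r87 rect [702.9 377.5] [ 92.9 150.2] 0
t 9.6 tcp [627.4 297.6 197.3] yaw 54.0 rot [-3.1  0.   0.9] gap 18.8 F [ 0.7 -0.2 -1.6] j6 1.02
shift cm x 2.51 y -18.06 z 5.53 dist 190
turn -6.0
```

View pics/v9.png

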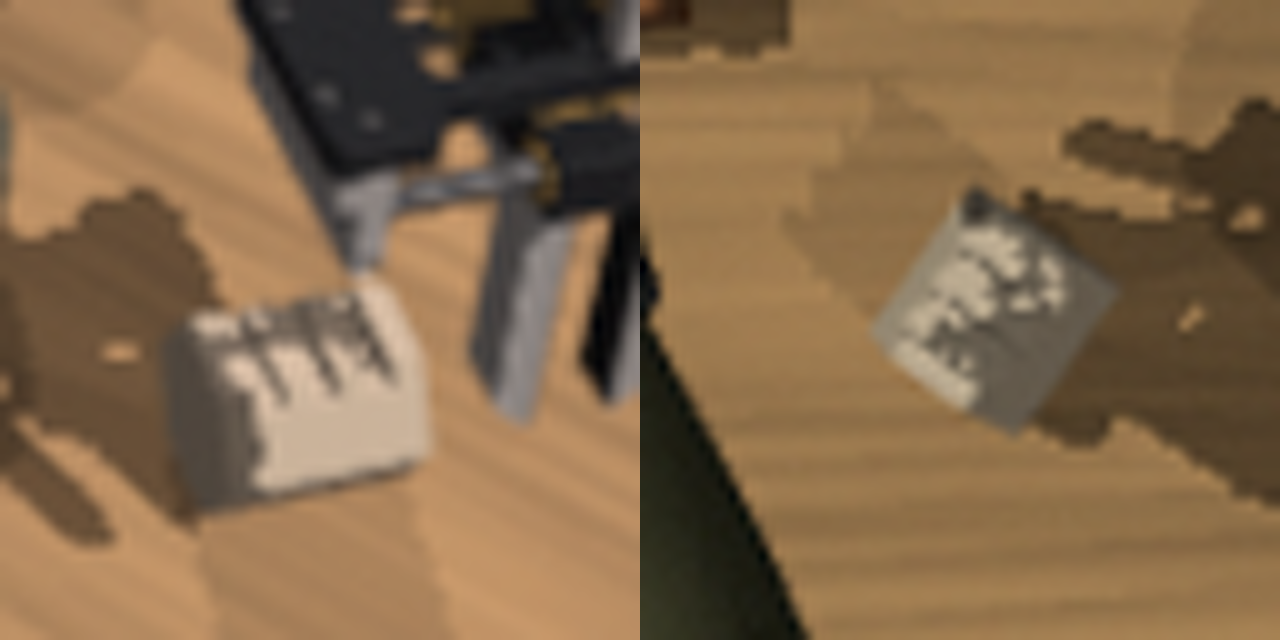

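Rest A now has its notched face on top, at about (551,193). Next is rest B.

Call:
{"api": "carry_out", "payload": {
  "deltas": [
    [[0.36,-2.24,0],0,0.2],
    [[0.36,-2.24,0],0,0.2],
    [[0.36,-2.24,0],0,0.2],
    [[0.36,-2.24,0],0,0.2],
    [[0.36,-2.24,0.5],0,0.2],
    [[0.36,-2.24,1],0,0.2],
    [[0.36,-2.24,2],0,0.2],
    [[0.36,-2.24,2],0,0.2],
    [[0,0,2],-4.2,0.2],
    [[0,0,2],-4.3,0.2],
    [[0,0,2.5],0,0.2],
    [[0,0,0.5],0,0.2],
    [[0,0,0],0,0.2]
  ]
}}

```text
clock: 10.7
eef_pos: [498.3, 424.2, 70.6]
eef_rot: [-3.14, 0.005, 1.089]
wrist_force: [-0.3, -0.5, 1.3]
finger_gap: 18.7
```

```bash
python3 go.py 499.2 426.2 50 62.5; python3 - <<'E'
from h import *
snap("10")
a=crop("scene","10",(400,230),32,10,'')
b=crop("top","10",(130,229),32,10,'')
cv2.imwrite("pics/v10.png",np.hstack([a,b]))
E

```

```text
t 10.7 tcp [498.3 424.2  70.6] yaw 62.4 rot [-3.1  0.   1.1] gap 18.7 F [-0.3 -0.5  1.3] j6 1.13
shift cm x 0.21 y -0.01 z -0.14 dist 3
turn -0.1
```

View pics/v10.png

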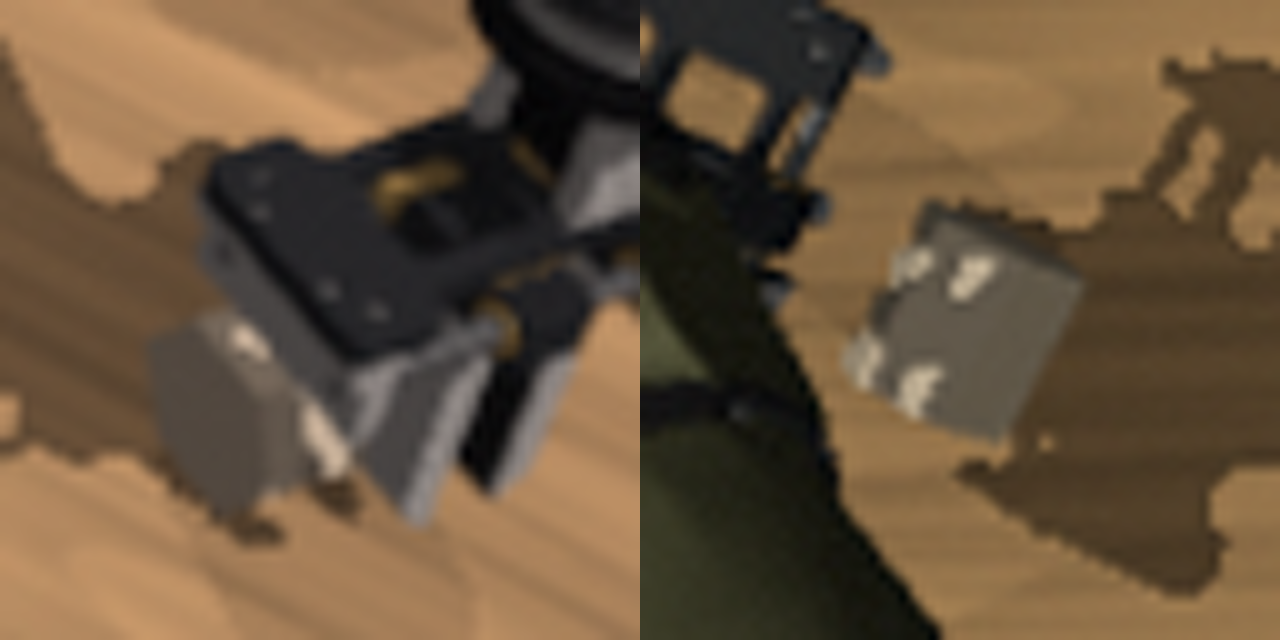

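Call:
{"api": "carry_out", "payload": {
  "deltas": [
    [[-1,0,0],0,0.2],
    [[-1,0,0],0,0.2],
    [[-0.6,0,0],0,0.2],
    [[-0.2,0,0],0,0.2],
    [[-0.2,0,0],0,0.2]
  ]
}}

```text
clock: 11.22
eef_pos: [485.9, 399.3, 74.0]
eef_rot: [3.141, -0.001, 1.09]
wrist_force: [-0.3, 0.2, -0.3]
finger_gap: 18.8
```

Call:
{"api": "carry_out", "payload": {
  "deltas": [
    [[-0.2,0,0],0,0.2],
    [[0,0,0],0,0.2]
  ]
}}

```text
clock: 11.38
eef_pos: [484.7, 397.5, 73.2]
eef_rot: [3.141, -0.0, 1.09]
wrist_force: [-1.1, 0.5, -1.0]
finger_gap: 18.7
```

Call:
{"api": "carry_out", "payload": {
  "deltas": [
    [[-0.2,0,0.1],0,0.2],
    [[-0.2,0,0],0,0.2],
    [[-0.25,0,-0.1],0,0.2],
    [[-0.25,0,-0.15],0,0.2],
    [[-0.25,0,-0.1],0,0.2],
    [[-0.25,0,-0.1],0,0.2]
  ]
}}

```text
clock: 11.88
eef_pos: [478.7, 385.9, 77.6]
eef_rot: [3.141, -0.003, 1.09]
wrist_force: [0.5, 2.7, 7.0]
finger_gap: 18.8
```

Call:
{"api": "carry_out", "payload": {
  "deltas": [
    [[-0.3,0,-0.2],0,0.2],
    [[-0.3,0,-0.2],0,0.2],
    [[-0.3,0,-0.1],0,0.2],
    [[-0.3,0,-0.1],0,0.2]
  ]
}}

```text
clock: 12.22
eef_pos: [472.3, 374.1, 82.2]
eef_rot: [-3.141, 0.001, 1.09]
wrist_force: [0.7, -0.0, -0.2]
finger_gap: 18.7
```

```bash
python3 - <<'E'
from h import *
snap("11")
a=crop("scene","11",(395,228),32,10,'')
b=crop("top","11",(130,229),32,10,'')
cv2.imwrite("pics/v11.png",np.hstack([a,b]))
E

```

```text
(no output)
```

View pics/v11.png

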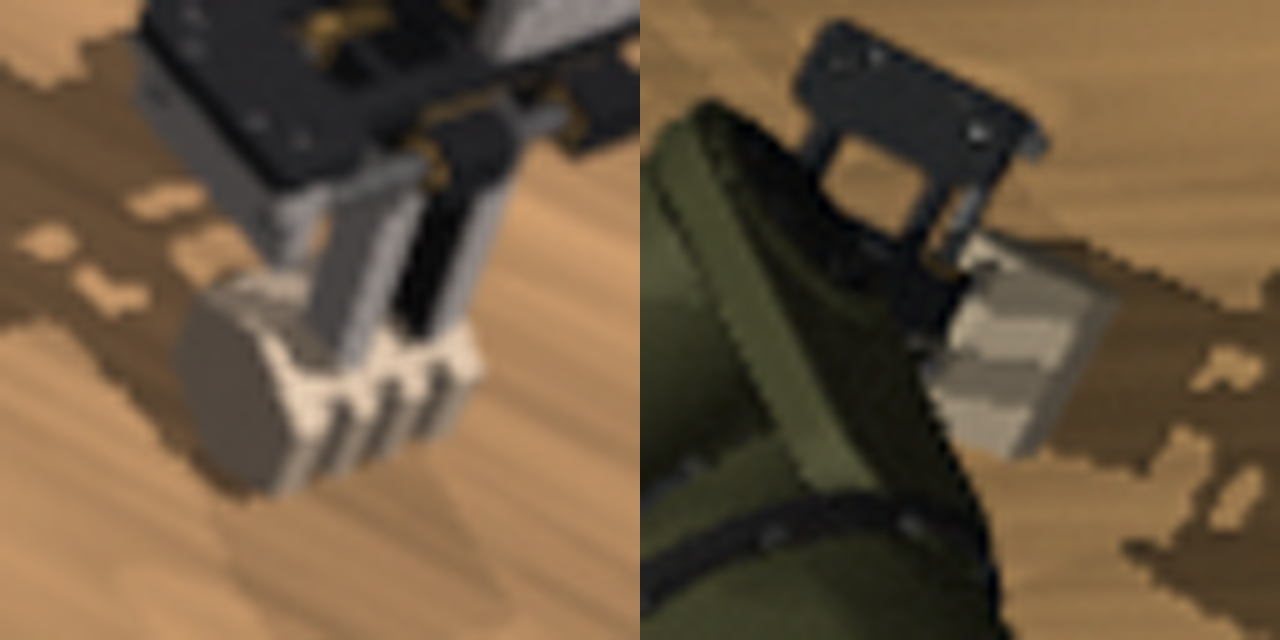

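Rest B is tipping as A did, so I repeat the finish.

Call:
{"api": "carry_out", "payload": {
  "deltas": [
    [[-0.3,0,0.05],0,0.2],
    [[-0.3,0,0.05],0,0.2],
    [[-0.3,0,0.1],0,0.2],
    [[-0.3,0,0.1],0,0.2],
    [[-0.3,0,0.1],0,0.2],
    [[-0.3,0,0.1],0,0.2]
  ]
}}

```text
clock: 12.82
eef_pos: [465.3, 359.5, 80.5]
eef_rot: [3.14, -0.005, 1.09]
wrist_force: [-7.5, -0.5, 33.5]
finger_gap: 18.3
```

Call:
{"api": "carry_out", "payload": {
  "deltas": [
    [[-0.3,0,0.0],0,0.2],
    [[-0.3,0,0.1],0,0.2],
    [[0,0,-0.5],0,0.2],
    [[0,0,-1.5],0,0.2],
    [[0,0,-2],0,0.2],
    [[3,0,-2],0,0.2],
    [[3,0,0],0,0.2],
    [[2,0,0],0,0.2],
    [[0,0,0],0,0.2]
  ]
}}

```text
clock: 13.57
eef_pos: [499.1, 426.3, 136.0]
eef_rot: [3.142, -0.001, 1.092]
wrist_force: [-0.8, -0.5, -0.9]
finger_gap: 18.8
```

```bash
python3 - <<'E'
from h import *
snap("12")
a=crop("scene","12",(393,220),32,10,'')
b=crop("top","12",(138,235),32,10,'')
cv2.imwrite("pics/v12.png",np.hstack([a,b]))
E
python3 cc.py 12 | grep -E "scene pix \[(3[2-9])|top pix \[1"; python3 go.py 483 400 50 62.5
```

```text
top pix [127.7 161.5] zt 53 rgb [112.  81.  58.] circ [697.7 375.3] r85 rect [696.7 375. ] [ 89.7 148.5] 0
   top pix [182.6 204.1] zt 57 rgb [146. 133. 112.] circ [548.8 190.7] r34 rect [549.8 191.2] [35.6 62.3] 58
   top pix [137.9 233.5] zt 59 rgb [96. 87. 72.] circ [455.3 344.4] r34 rect [454.9 344.6] [34.8 62.2] 61
   scene pix [329.7 222.3] zt 55 rgb [199. 176. 152.] circ [556.1 195.9] r35 rect [558.7 197. ] [40.2 63.6] 55
   scene pix [392.2 228.2] zt 56 rgb [116. 102.  88.] circ [461.4 347.9] r36 rect [461.8 347.8] [35.5 65.1] 63
   scene pix [358.3 289.6] zt 52 rgb [117.  80.  53.] circ [701.7 377.2] r87 rect [702.8 377.2] [ 92.8 149.7] 0
t 13.7 tcp [498.1 423.9 135.4] yaw 62.5 rot [-3.1  0.   1.1] gap 19.0 F [-1.3 -0.1 -0.5] j6 1.13
shift cm x -2.81 y -0.24 z 6.34 dist 69
turn -0.0
```

View pics/v12.png

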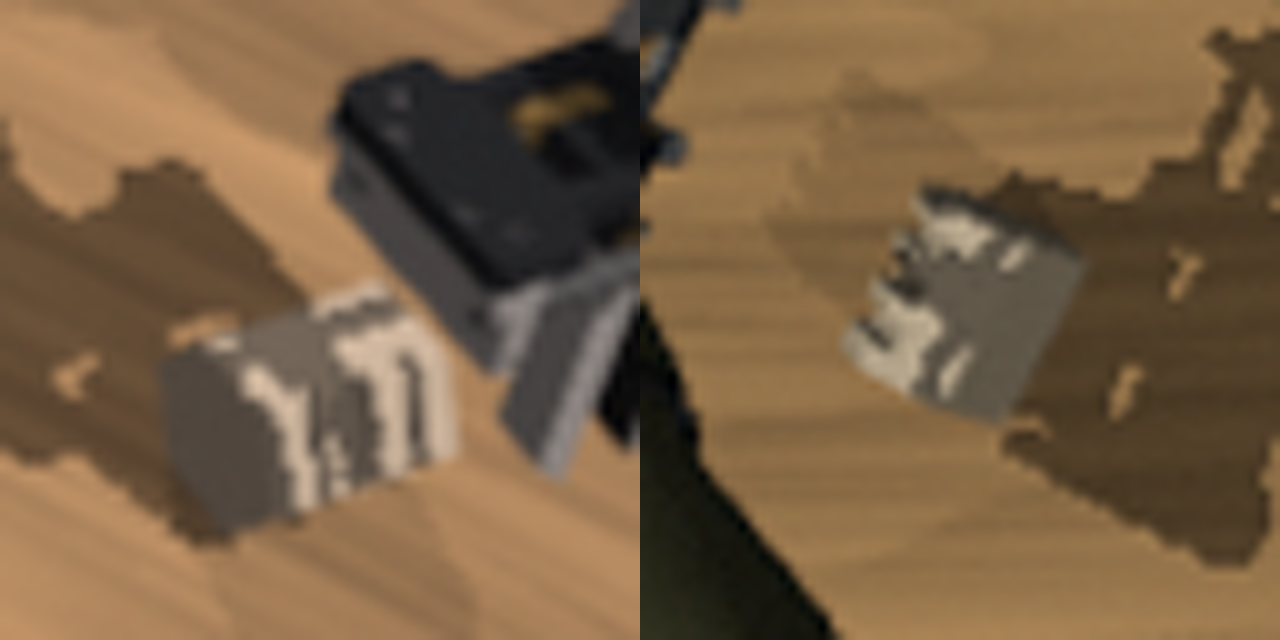

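Call:
{"api": "carry_out", "payload": {
  "deltas": [
    [[-1.5,0,0],0,0.2],
    [[-1.5,0,0],0,0.2],
    [[0,0,2],0,0.2],
    [[0,0,2],0,0.2],
    [[0,0,2],0,0.2],
    [[0,0,0.4],0,0.2],
    [[-1,0,0],0,0.2],
    [[-1,0,0],0,0.2],
    [[-0.6,0,0],0,0.2],
    [[-0.2,0,0],0,0.2],
    [[-0.2,0,0],0,0.2]
  ]
}}

```text
clock: 14.58
eef_pos: [470.9, 370.7, 73.2]
eef_rot: [3.141, -0.001, 1.09]
wrist_force: [-0.4, 1.2, -0.2]
finger_gap: 19.0
```

Call:
{"api": "carry_out", "payload": {
  "deltas": [
    [[-0.2,0,0],0,0.2],
    [[0,0,0],0,0.2]
  ]
}}

```text
clock: 14.75
eef_pos: [469.9, 369.1, 72.7]
eef_rot: [3.141, -0.0, 1.09]
wrist_force: [-0.3, -0.8, 0.2]
finger_gap: 18.8
```

Call:
{"api": "carry_out", "payload": {
  "deltas": [
    [[-0.2,0,0],0,0.2],
    [[-0.2,0,0],0,0.2],
    [[-0.25,0,-0.1],0,0.2],
    [[-0.25,0,-0.15],0,0.2],
    [[-0.25,0,-0.1],0,0.2],
    [[-0.25,0,-0.1],0,0.2],
    [[-0.3,0,-0.2],0,0.2]
  ]
}}

```text
clock: 15.33
eef_pos: [462.3, 354.5, 79.6]
eef_rot: [3.141, -0.002, 1.09]
wrist_force: [1.3, 0.8, 2.7]
finger_gap: 18.7
```

Call:
{"api": "carry_out", "payload": {
  "deltas": [
    [[-0.3,0,-0.2],0,0.2],
    [[-0.3,0,-0.1],0,0.2],
    [[-0.3,0,-0.1],0,0.2]
  ]
}}

```text
clock: 15.58
eef_pos: [457.5, 345.7, 82.8]
eef_rot: [-3.141, 0.001, 1.09]
wrist_force: [0.1, 0.6, 0.2]
finger_gap: 18.8
```

```bash
python3 - <<'E'
from h import *
snap("13")
a=crop("scene","13",(390,220),32,10,'')
b=crop("top","13",(138,235),32,10,'')
cv2.imwrite("pics/v13.png",np.hstack([a,b]))
E
```

```text
(no output)
```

View pics/v13.png

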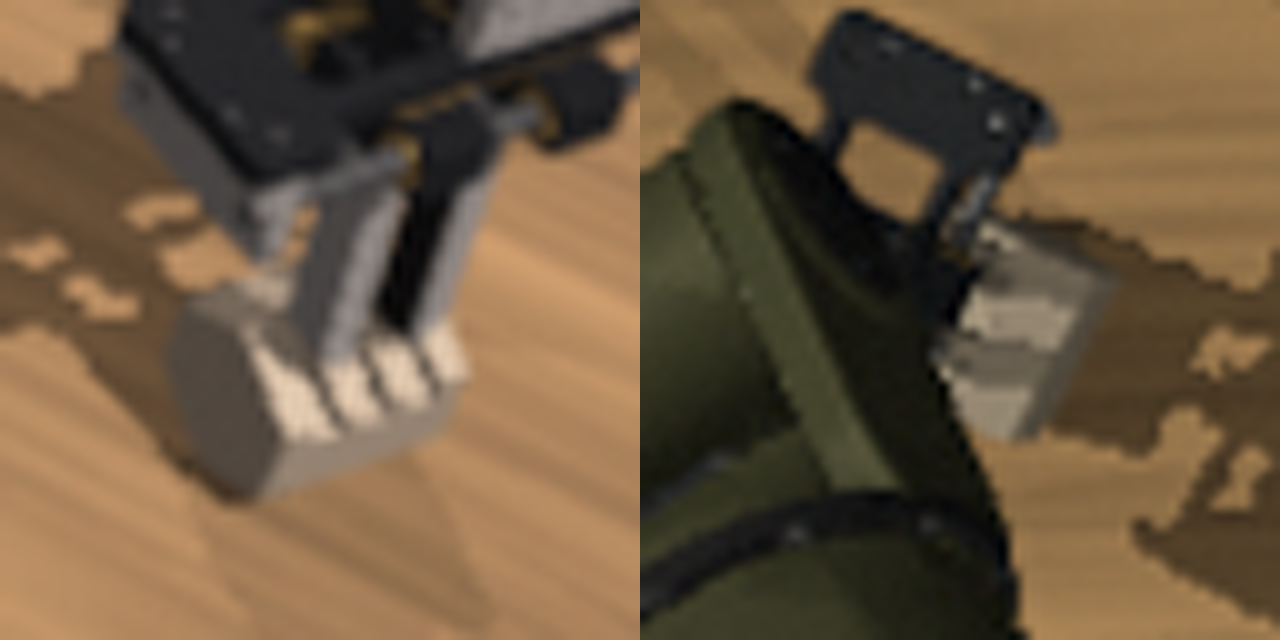

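The picture shows rest B tipped by about 25°, so I use the same finish again.

Call:
{"api": "carry_out", "payload": {
  "deltas": [
    [[-0.3,0,0.05],0,0.2],
    [[-0.3,0,0.05],0,0.2],
    [[-0.3,0,0.1],0,0.2],
    [[-0.3,0,0.1],0,0.2],
    [[-0.3,0,0.1],0,0.2],
    [[-0.3,0,0.1],0,0.2]
  ]
}}

```text
clock: 16.18
eef_pos: [450.4, 330.9, 80.7]
eef_rot: [3.14, -0.004, 1.09]
wrist_force: [-7.5, -2.2, 34.7]
finger_gap: 18.9
```

Call:
{"api": "carry_out", "payload": {
  "deltas": [
    [[-0.3,0,0.0],0,0.2],
    [[-0.3,0,0.1],0,0.2],
    [[0,0,-0.5],0,0.2],
    [[0,0,-1.5],0,0.2],
    [[0,0,-2],0,0.2],
    [[0,0,-3],0,0.4],
    [[0,0,-3],0,0.6],
    [[0,0,-3],0,0.8],
    [[-2,-2,-1],0,1],
    [[-2,2,0],0,1]
  ]
}}

```text
clock: 17.02
eef_pos: [425.9, 291.3, 219.5]
eef_rot: [3.14, -0.004, 1.094]
wrist_force: [0.9, -0.2, 0.3]
finger_gap: 48.7
```

```bash
python3 go.py 416 -215 150; python3 - <<'E'
from h import *
snap("14")
a=crop("scene","14",(390,220),32,10,'')
b=crop("top","14",(138,235),32,10,'')
cv2.imwrite("pics/v14.png",np.hstack([a,b]))
E
python3 cc.py 14 
```

```text
t 17.0 tcp [425.9 291.3 219.5] yaw 62.7 rot [ 3.1 -0.   1.1] gap 48.7 F [ 0.9 -0.2  0.3] j6 1.01
shift cm x -45.44 y 22.36 z 4.75 dist 509
top table plane [ 0. -0.  0.] z@(500,0) 0.5035600119173845
   top pix [276.7 141.9] zt 35 rgb [110. 119.  92.] circ [ 757.  -132.2] r32 rect [ 757.4 -133.3] [60.5 60.6] 43
   top pix [127.7 161.5] zt 54 rgb [112.  80.  59.] circ [696.1 375.9] r85 rect [696.3 374.8] [ 90.5 148.5] 0
   top pix [349.8 178. ] zt 57 rgb [145.  80.  92.] circ [ 623.3 -369.1] r45 rect [ 624. -370.] [83.6 86.1] 50
   top pix [233.4 194.9] zt 53 rgb [109. 116. 100.] circ [576.   19.1] r71 rect [575.5  19.2] [137.  140.4] 89
   top pix [308.  192.1] zt 57 rgb [100.  104.5  88. ] circ [ 579.6 -228.9] r44 rect [ 579.9 -229.4] [85.2 83.8] 49
   top pix [182.6 204. ] zt 57 rgb [146. 133. 111.] circ [548.8 190.7] r34 rect [549.5 190.7] [35.4 61.4] 57
   top pix [391.4 209.2] zt 59 rgb [129.  106.5  35.5] circ [ 517.  -504.8] r30 rect [ 515.6 -505.8] [56.  56.4] 88
   top pix [352.6 215.5] zt 61 rgb [92. 93. 78.] circ [ 498.9 -374.7] r29 rect [ 500. -374.] [54.1 57.1] 13
   top p
[... 1170 characters left out ...]
3 -227. ] [85.7 82.6] 42
   scene pix [299.3 162.9] zt 55 rgb [109.  87.  36.] circ [410.  -21.2] r47 rect [410.4 -20.1] [90.1 83. ] 37
   scene pix [277.5 198.6] zt 51 rgb [129. 131. 116.] circ [581.2  21.8] r73 rect [581.1  20.9] [140.5 138.8] 39
   scene pix [201.2 215.2] zt 33 rgb [138. 143. 116.] circ [ 764.5 -129.9] r33 rect [ 763.5 -130.2] [63.6 61.7] 59
   scene pix [386.1 220.8] zt 55 rgb [183.5 159.  136. ] circ [445.8 320.8] r35 rect [446.5 321.2] [36.3 63.9] 63
   scene pix [329.7 222.4] zt 55 rgb [196. 173. 150.] circ [554.5 194.7] r34 rect [556.5 195.2] [34.7 62.1] 55
   scene pix [358.3 289.6] zt 52 rgb [116.  79.  52.] circ [702.4 377.6] r87 rect [702.6 377.2] [ 92.2 149.6] 0
```

View pics/v14.png

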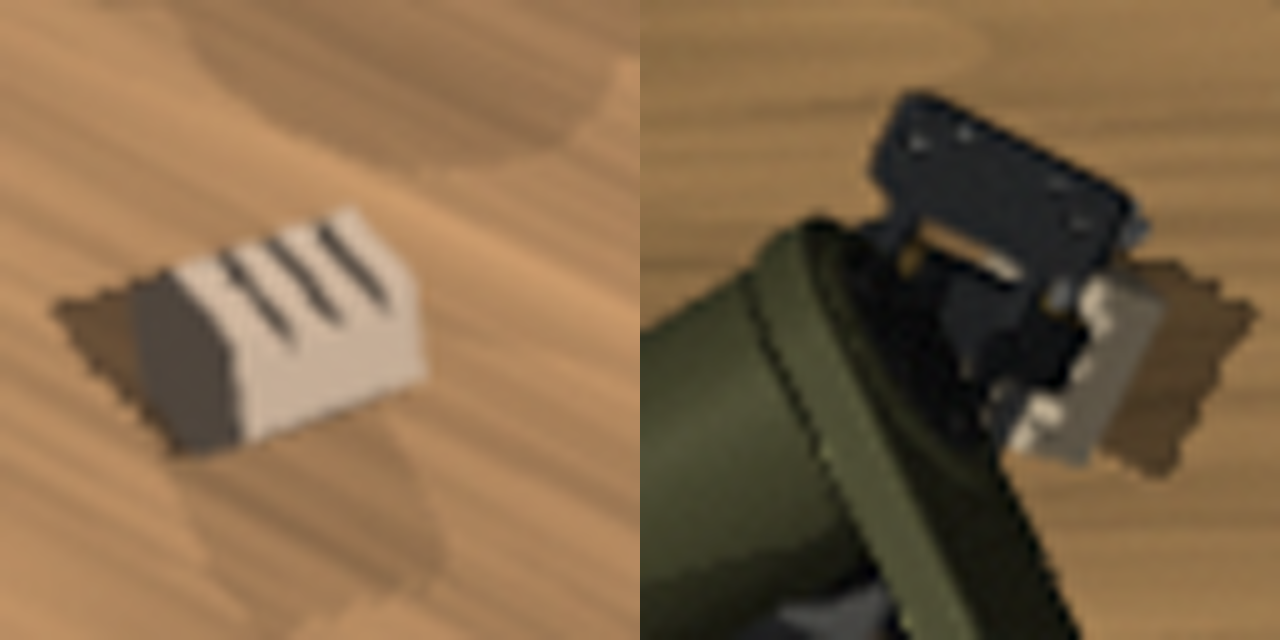

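Both rests are done: the scene view shows notched tops at (330,222) and (386,221). Next come the bowls, starting with L, gripped by its wall on the +y side.

Call:
{"api": "carry_out", "payload": {
  "deltas": [
    [[-2.53,1.24,0.3],0,0.43],
    [[-2.53,1.24,0.3],0,0.43],
    [[-2.53,1.24,0.3],0,0.43],
    [[-2.53,1.24,0.3],0,0.43],
    [[-2.53,1.24,0.3],0,0.43],
    [[-2.53,1.24,0.3],0,0.43],
    [[-2.53,1.24,0.3],0,0.43],
    [[-2.53,1.24,0.3],0,0.43],
    [[-2.53,1.24,0.3],0,0.43],
    [[-2.53,1.24,0.3],0,0.43],
    [[-2.53,1.24,0.3],0,0.43],
    [[-2.53,1.24,0.3],0,0.43],
    [[-2.53,1.24,0.3],0,0.43],
    [[-2.53,1.24,0.3],0,0.43],
    [[-2.53,1.24,0.3],0,0.43],
    [[-2.5,1.3,0.3],0,0.43]
  ]
}}

```text
clock: 18.45
eef_pos: [417.5, -162.6, 168.4]
eef_rot: [-3.141, -0.0, 1.09]
wrist_force: [-0.2, 0.5, -0.4]
finger_gap: 40.2
```

Call:
{"api": "carry_out", "payload": {
  "deltas": [
    [[0,0,0],6.3,0.43],
    [[0,0,0],6.3,0.43],
    [[0,0,0],6.3,0.43],
    [[0,0,0],6.3,0.43],
    [[0,0,0],6.3,0.43],
    [[0,0,0],6.3,0.43],
    [[0,0,0],6.3,0.43],
    [[0,0,0],6.3,0.43],
    [[0,0,0],6.3,0.43],
    [[0,0,0],6,0.43],
    [[0,0,0],0,0.43]
  ]
}}

```text
clock: 19.37
eef_pos: [417.8, -161.2, 168.5]
eef_rot: [-3.141, 0.001, -0.009]
wrist_force: [-0.0, -0.7, 0.2]
finger_gap: 40.5
```

```bash
python3 go.py 417.5 -159 40.5 0;python3 - <<'E'
from h import *
snap("15")
a=crop("scene","15",(253,143),32,10,'')
b=crop("top","15",(305,241),32,10,'')
cv2.imwrite("pics/v15.png",np.hstack([a,b]))
E
python3 cc.py 15|grep -E "pix \[(25|30)"
```

```text
t 19.4 tcp [ 417.8 -161.2  168.5] yaw -0.5 rot [-3.1  0.  -0. ] gap 40.5 F [-0.  -0.7  0.2] j6 1.13
shift cm x -0.03 y -0.22 z 10.60 dist 106
turn -0.5
   top pix [307.9 192.1] zt 57 rgb [ 99. 103.  87.] circ [ 579.6 -228.9] r44 rect [ 579.7 -228.9] [84.3 85. ] 44
   top pix [306.8 229.3] zt 56 rgb [88.  94.5 79.5] circ [ 450.7 -218.4] r43 rect [ 461.2 -220.3] [86.7 21.9] 80
   scene pix [252.9 142.8] zt 54 rgb [100.5 101.   89. ] circ [ 422. -210.] r60 rect [ 421.9 -211.9] [115.1 113.1] 16
```

View pics/v15.png

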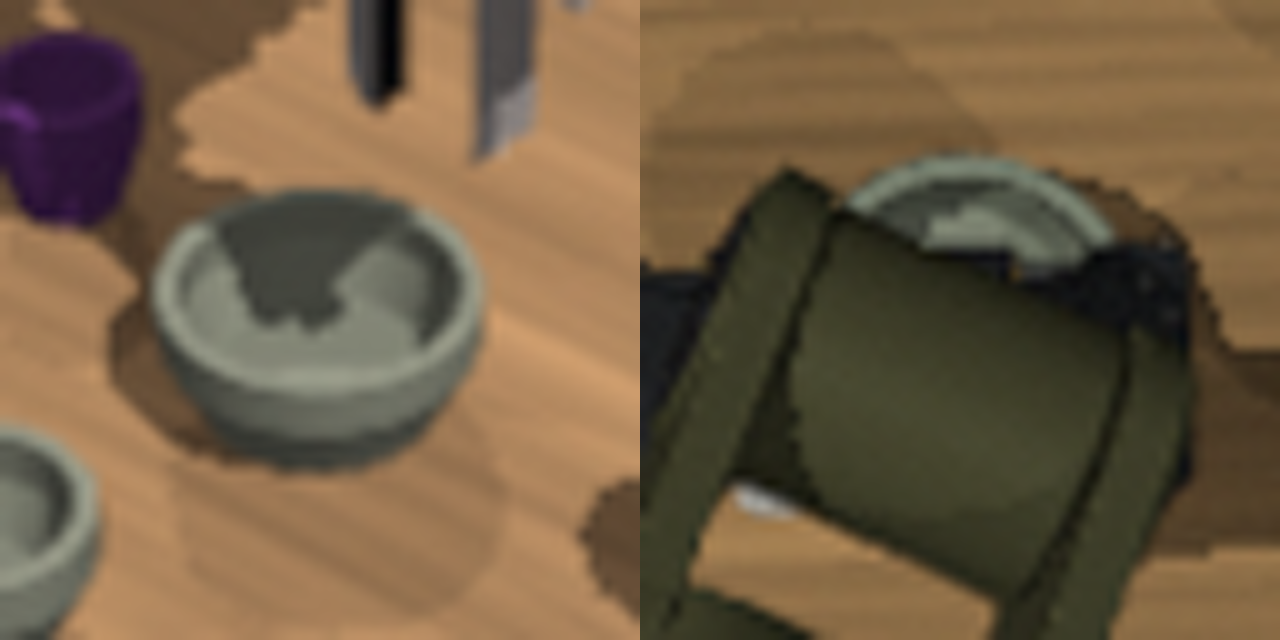

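Call:
{"api": "carry_out", "payload": {
  "deltas": [
    [[0,-0.2,1.5],0,0.43],
    [[0,0,2],0,0.43],
    [[0,0,2],0,0.43],
    [[0,0,2],0,0.43],
    [[0,0,1.8],0,0.43],
    [[0,0,1.3],0,0.43],
    [[0,0,0],0,0.43]
  ]
}}

```text
clock: 20.05
eef_pos: [416.6, -158.8, 60.7]
eef_rot: [-3.14, 0.004, -0.001]
wrist_force: [-0.5, -0.1, 0.2]
finger_gap: 40.9
```

Call:
{"api": "carry_out", "payload": {
  "deltas": [
    [[0,0,0],0,0.2],
    [[0,0,0],0,0.1],
    [[0,0,0],0,0.05],
    [[0,0,0],0,0],
    [[0,0,0],0,0],
    [[0,0,0],0,0],
    [[0,0,0],0,0],
    [[0,0,0],0,0]
  ],
  "grip_force": 40
}}

```text
clock: 20.72
eef_pos: [418.2, -159.6, 63.5]
eef_rot: [3.141, -0.001, -0.004]
wrist_force: [-0.5, -0.8, 6.3]
finger_gap: 7.6
```

```bash
python3 go.py 417.5 -159 40.5 0;python3 - <<'E'
from h import *
snap("16",("scene",))
cv2.imwrite("pics/v16.png",crop("scene","16",(253,143),32,10,''))
E
```

```text
t 20.7 tcp [ 418.2 -159.6   63.5] yaw -0.2 rot [ 3.1 -0.  -0. ] gap 7.6 F [-0.5 -0.8  6.3] j6 1.13
shift cm x -0.07 y -0.06 z 0.10 dist 1
turn -0.2
```

View pics/v16.png

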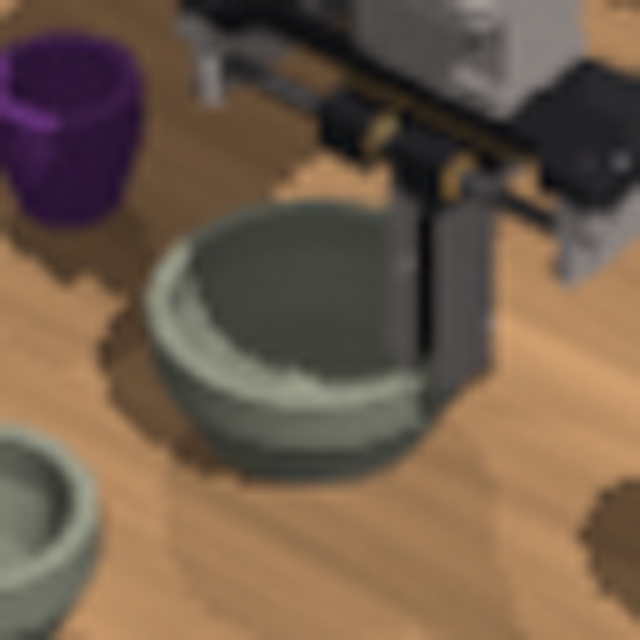

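Call:
{"api": "carry_out", "payload": {
  "deltas": [
    [[0,0,-0.5],0,0],
    [[0,0,-1],0,0],
    [[0,0,-1.5],0,0],
    [[0,0,-2],0,0],
    [[0,0,-2],0,0],
    [[0,0,-2],0,0],
    [[0,0,0],0,0],
    [[0,0,0],0,0]
  ]
}}

```text
clock: 21.43
eef_pos: [417.9, -159.3, 153.5]
eef_rot: [3.141, -0.001, -0.004]
wrist_force: [-0.2, 0.3, -3.1]
finger_gap: 7.6
```

```bash
python3 go.py 578 74 62 0;python3 - <<'E'
from h import *
snap("17")
a=crop("scene","17",(253,130),32,10,'')
b=crop("top","17",(305,241),32,10,'')
cv2.imwrite("pics/v17.png",np.hstack([a,b]))
E
```

```text
t 21.4 tcp [ 417.9 -159.3  153.5] yaw -0.2 rot [ 3.1 -0.  -0. ] gap 7.6 F [-0.2  0.3 -3.1] j6 1.13
shift cm x 15.92 y -23.39 z 6.95 dist 291
turn -0.2
```

View pics/v17.png

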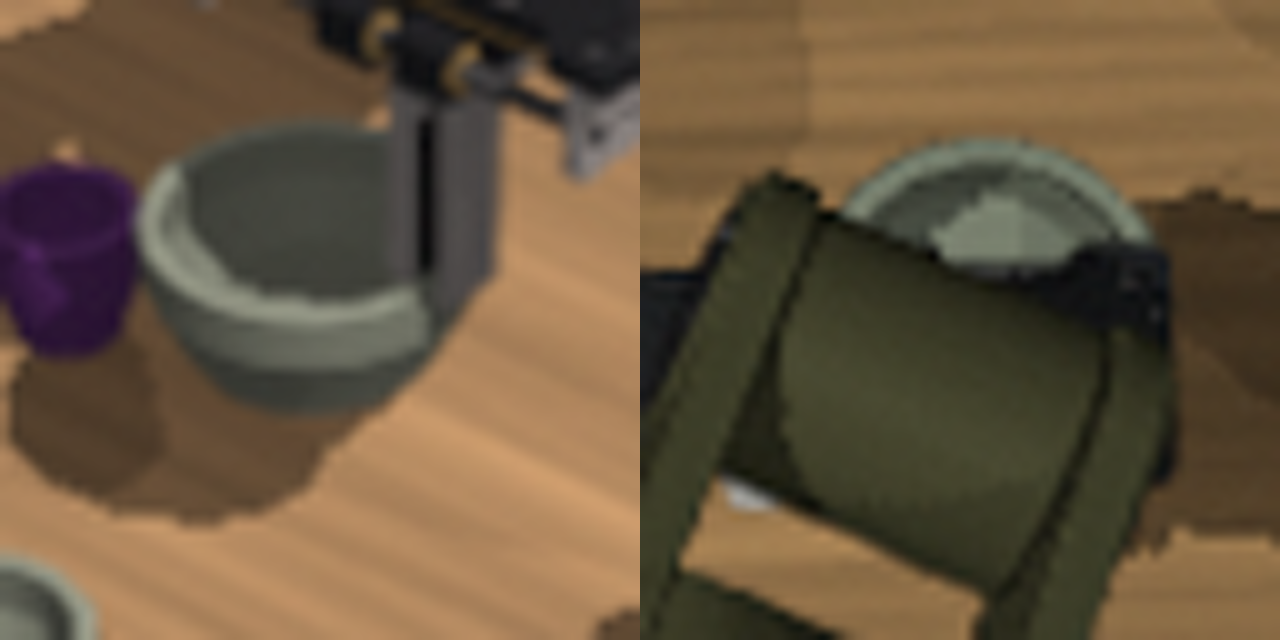

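```bash
cat > rim.py <<'E'
import sys
from h import *
def rim(tag,n,zr,c,rad,dr=14,dz=9):
    p,d=load(n,tag); P=cloud(n,d); r=np.hypot(P[...,0]-c[0],P[...,1]-c[1])
    hsv=cv2.cvtColor(p,cv2.COLOR_RGB2HSV).astype(int); gr=(hsv[...,0]>28)&(hsv[...,0]<95)&(hsv[...,1]<70)
    m=(abs(P[...,2]-zr)<dz)&(abs(r-rad)<dr)&(d>0)&gr
    q=P[m]; A=np.c_[q[:,:2]-np.array(c),np.ones(len(q))]
    # upper envelope: keep pts near top in each azimuth bin
    az=np.degrees(np.arctan2(q[:,1]-c[1],q[:,0]-c[0])); 
    out=[]
    for a in range(-180,180,30):
        s=(az>=a)&(az<a+30)
        if s.sum()>4: out.append((a+15,np.percentile(q[s,2],85),r[m][s].mean()))
    print(n,len(q)); print(np.array(out).T)
if __name__=="__main__":
    a=sys.argv; rim(a[1],a[2],float(a[3]),(float(a[4]),float(a[5])),float(a[6]))
E
python3 rim.py 17 scene 142 421 -211 54; python3 rim.py 17 top 142 416 -213 54
```

```text
scene 183
[[-165.  -135.  -105.   -75.   -45.   -15.    15.    45.    75. ]
 [ 139.   139.3  140.6  139.7  141.   140.9  141.8  141.9  142.2]
 [  47.9   48.8   50.8   53.6   57.    59.5   60.    58.3   54.8]]
top 85
[[-45.  -15.   15.   45. ]
 [141.  142.3 143.4 142.3]
 [ 56.8  58.6  59.5  59.5]]
```

Call:
{"api": "carry_out", "payload": {
  "deltas": [
    [[0.7,-1,0],0,0],
    [[1.2,-1.8,0],0,0],
    [[1.5,-2.2,0],0,0],
    [[1.5,-2.2,0],0,0],
    [[1.5,-2.2,0],0,0],
    [[1.5,-2.2,0],0,0],
    [[1.5,-2.2,0],0,0],
    [[1.5,-2.2,0],0,0],
    [[1.5,-2.2,0],0,0],
    [[1.5,-2.2,0],0,0],
    [[1.2,-1.8,0],0,0],
    [[0.9,-1.3,0],0,0],
    [[0,0,0],0,0],
    [[0,0,0],0,0]
  ]
}}

```text
clock: 22.7
eef_pos: [578.1, 75.3, 151.2]
eef_rot: [3.141, 0.003, -0.003]
wrist_force: [0.8, -0.7, -2.5]
finger_gap: 7.5
```

```bash
python3 go.py 578 74 55.5 0;python3 - <<'E'
from h import *
snap("18")
a=crop("scene","18",(277,185),32,10,'')
b=crop("top","18",(235,195),32,10,'')
cv2.imwrite("pics/v18.png",np.hstack([a,b]))
E
```

```text
t 22.7 tcp [578.1  75.3 151.2] yaw -0.2 rot [ 3.1  0.  -0. ] gap 7.5 F [ 0.8 -0.7 -2.5] j6 1.64
shift cm x -0.01 y 0.13 z 7.37 dist 74
turn -0.2
```

View pics/v18.png

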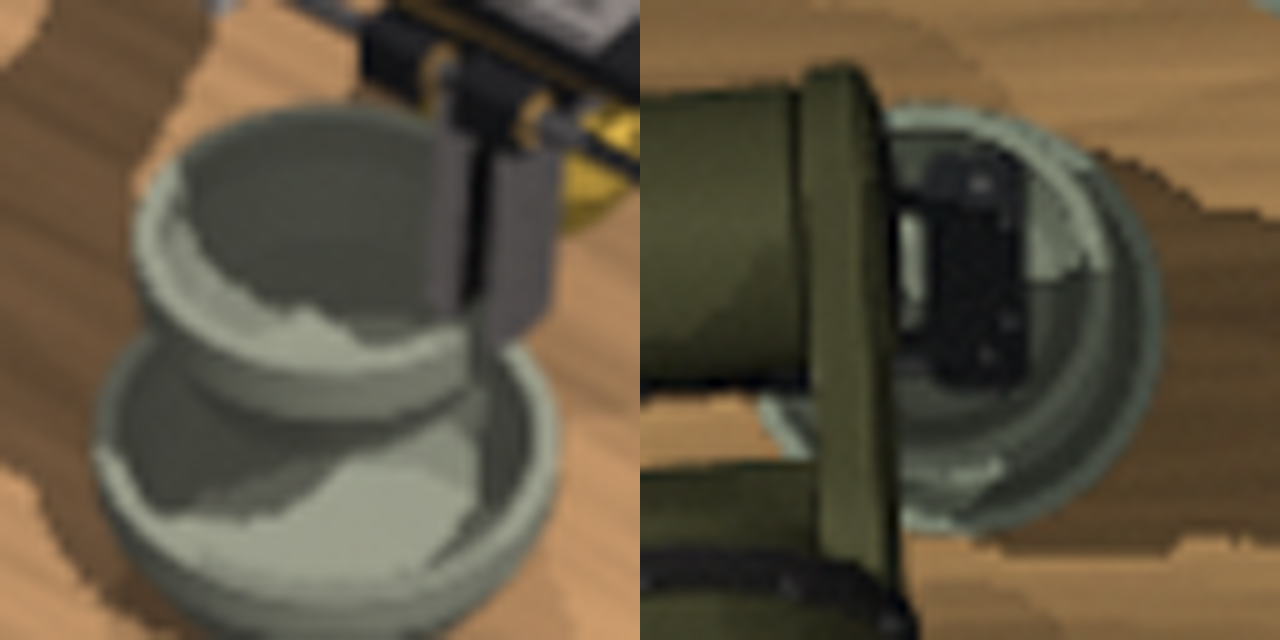

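```bash
python3 - <<'E'
from h import *
print('l right/top',ray("top",[[249.9,191],[233.5,173.3]],140)); print('xl right',ray("top",[[255,194]],50))
u=proj("top",[[576,19,50],[576,19-58,140],[576+58,19,140],[576,19-72,50]]); print(u,(u-[203,163])*10)
E
```

```text
l right/top [[581.4 -36.9 140. ]
 [638.3  13.5 140. ]]
xl right [[577.2 -52.7  50. ]]
[[233.6 194.8]
 [250.6 192.7]
 [231.8 174.7]
 [255.1 194.4]] [[305.7 318.3]
 [476.1 297.2]
 [287.6 117. ]
 [521.  313.6]]
```

Call:
{"api": "carry_out", "payload": {
  "deltas": [
    [[-0.3,0.2,0.5],0,0],
    [[0,0,1.2],0,0],
    [[0,0,1.5],0,0],
    [[0,0,1.5],0,0],
    [[0,0,1],0,0],
    [[0,0,0.6],0,0],
    [[0,0,0.2],0,0],
    [[0,0,0],0,0]
  ]
}}

```text
clock: 23.47
eef_pos: [575.6, 72.9, 87.6]
eef_rot: [3.142, 0.0, -0.004]
wrist_force: [0.0, 1.2, -2.6]
finger_gap: 7.6
```

Call:
{"api": "carry_out", "payload": {
  "deltas": [
    [[0,0,0.2],0,0],
    [[0,0,0.2],0,0],
    [[0,0,0.2],0,0]
  ]
}}

```text
clock: 23.72
eef_pos: [575.9, 73.1, 82.3]
eef_rot: [-3.142, -0.001, -0.004]
wrist_force: [-0.0, -0.5, -2.5]
finger_gap: 7.6
```

```bash
python3 go.py 576 73 55.5 0;python3 - <<'E'
from h import *
snap("19")
a=crop("scene","19",(277,185),32,10,'')
b=crop("top","19",(235,195),32,10,'')
cv2.imwrite("pics/v19.png",np.hstack([a,b]))
E
```

```text
t 23.7 tcp [575.9  73.1  82.3] yaw -0.2 rot [-3.1 -0.  -0. ] gap 7.6 F [-0.  -0.5 -2.5] j6 1.64
shift cm x 0.01 y 0.01 z 0.48 dist 5
turn -0.2
```

View pics/v19.png

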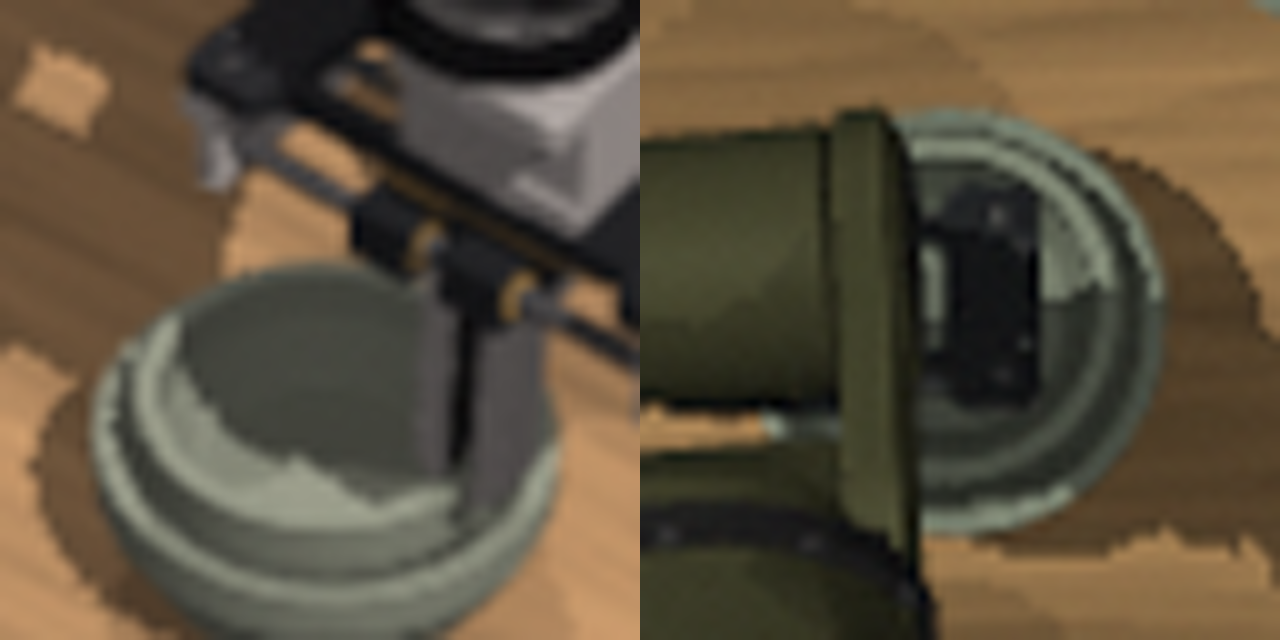

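Call:
{"api": "carry_out", "payload": {
  "deltas": [
    [[0,0,0.15],0,0],
    [[0,0,0.15],0,0],
    [[0,0,0.1],0,0],
    [[0,0,0],0,0]
  ]
}}

```text
clock: 24.15
eef_pos: [575.7, 73.0, 77.8]
eef_rot: [3.142, -0.0, -0.004]
wrist_force: [-0.2, -0.7, -2.6]
finger_gap: 7.6
```

Call:
{"api": "carry_out", "payload": {
  "deltas": [
    [[0,0,0.1],0,0],
    [[0,0,0],0,0]
  ]
}}

```text
clock: 24.32
eef_pos: [575.9, 73.1, 77.6]
eef_rot: [-3.141, -0.001, -0.004]
wrist_force: [-3.9, 0.3, 5.3]
finger_gap: 7.5
```

Call:
{"api": "carry_out", "payload": {
  "deltas": [
    [[0,0,0.1],0,0],
    [[0,0,0],0,0]
  ]
}}

```text
clock: 24.48
eef_pos: [576.1, 73.4, 77.5]
eef_rot: [-3.141, -0.001, -0.004]
wrist_force: [-6.4, 1.9, 13.8]
finger_gap: 7.6
```

Call:
{"api": "carry_out", "payload": {
  "deltas": [
    [[0,0,-0.15],0,0.12],
    [[0,0,0],0,0.2],
    [[0,0,0],0,0.3],
    [[0,0,0],0,0.3],
    [[0,0,-1],0,0.3],
    [[0,0,-2],0,0.4],
    [[0,0,-3],0,0.6],
    [[0,0,-3],0,0.8],
    [[-2,0,-2],0,1],
    [[-3,0,0],0,1],
    [[-3,0,0],0,1],
    [[-3,0,0],0,1],
    [[-3,0,0],0,1],
    [[0,0,0],0,1]
  ]
}}

```text
clock: 25.65
eef_pos: [432.1, 73.7, 188.0]
eef_rot: [3.142, 0.001, -0.003]
wrist_force: [-0.2, 0.2, -0.1]
finger_gap: 84.7
```

```bash
python3 go.py 582 -228 100 0;python3 - <<'E'
from h import *
snap("20")
a=crop("scene","20",(277,198),32,10,'')
b=crop("top","20",(235,195),32,10,'')
cv2.imwrite("pics/v20.png",np.hstack([a,b]))
E
python3 cc.py 20|grep -E "pix \[(2|30|35)"
```

```text
t 25.6 tcp [432.1  73.7 188. ] yaw -0.2 rot [ 3.1  0.  -0. ] gap 84.7 F [-0.2  0.2 -0.1] j6 1.66
shift cm x 15.10 y 30.11 z 6.60 dist 343
turn -0.2
   top pix [277.  141.9] zt 35 rgb [108. 117.  92.] circ [ 757.5 -131.6] r32 rect [ 757.7 -132.6] [59.5 60. ] 62
   top pix [233.6 194.9] zt 67 rgb [102.  107.5  91. ] circ [579.3  20.6] r58 rect [579.6  20. ] [112.5 109.3] 89
   top pix [307.9 192.1] zt 58 rgb [ 99.  103.5  87. ] circ [ 579.5 -228.9] r43 rect [ 579.6 -228.8] [84.3 85. ] 44
   top pix [352.6 215.5] zt 59 rgb [91. 90. 77.] circ [ 498.7 -374.7] r30 rect [ 498.8 -375.7] [55.6 57.9] 62
   top pix [250.2 247.9] zt 57 rgb [84. 71. 22.] circ [401.4 -24.7] r43 rect [399.  -31.7] [69.9 85.9] 74
   top pix [350.1 249.6] zt 60 rgb [65.  31.  73.5] circ [ 386.4 -362.5] r29 rect [ 387.3 -362. ] [55.9 55.4] 89
   scene pix [227.4 122.6] zt 58 rgb [73. 35. 86.] circ [ 393.8 -359.6] r32 rect [ 393.7 -359. ] [60.8 55.4] 72
   scene pix [203.4 136. ] zt 57 rgb [104. 106.  92.] circ [ 506.6 -373.4] r32 rect [ 503.9 -373.6] [57.6 57.2] 39
   scene pix [217.7 164.7] zt 56 rgb [114.  114.5 100. ] circ [ 585.7 -224.4] r46 rect [ 586.9 -225.6] [90.3 82.7] 42
   scene pix [299.3 162.9] zt 55 rgb [102.  83.  33.] circ [408.  -22.5] r45 rect [409.2 -21.1] [85.8 82.7] 37
   scene pix [277.5 198.8] zt 67 rgb [120.5 122.  107. ] circ [585.3  23.5] r60 rect [584.3  22.5] [114.6 112.3] 39
   scene pix [201.2 215.2] zt 34 rgb [139.  144.  116.5] circ [ 764.8 -129.5] r33 rect [ 763.4 -129. ] [65.  60.2] 46
   scene pix [358.4 289.7] zt 52 rgb [110.  72.  47.] circ [701.7 377.2] r87 rect [702.5 377.5] [ 92.1 150.4] 0
```

View pics/v20.png

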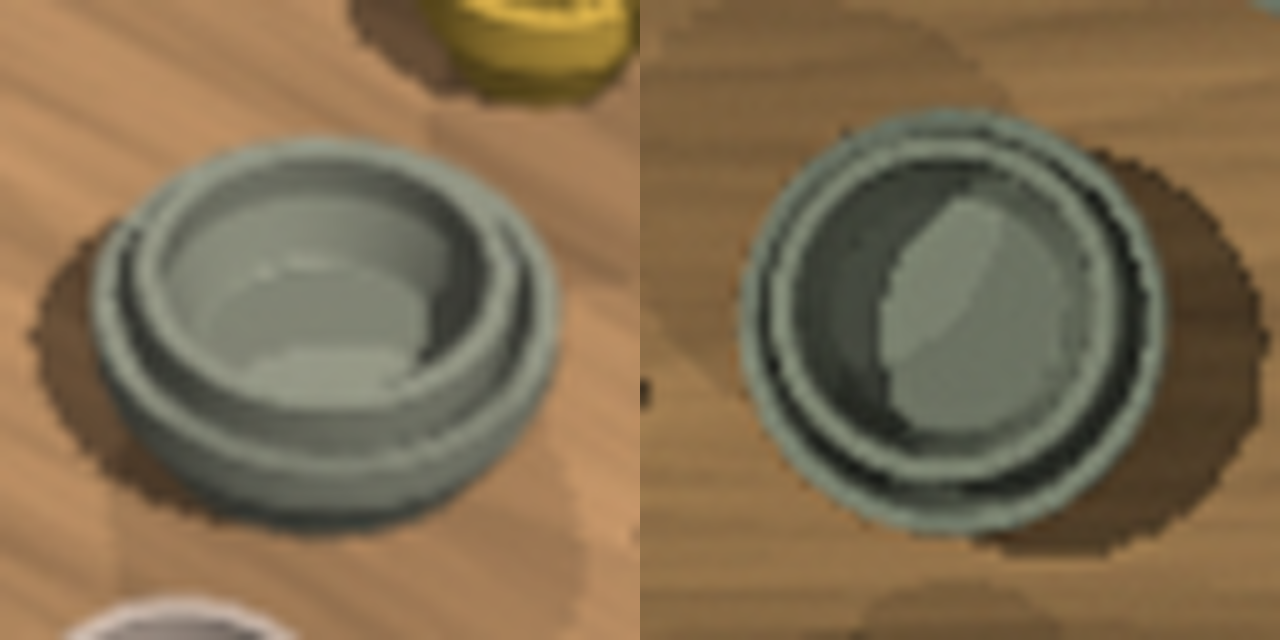

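View pics/scene20.png

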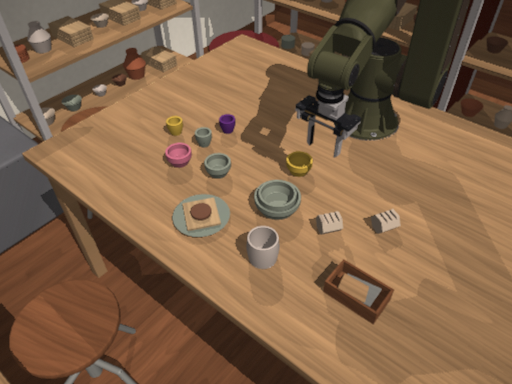

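L sits flat in XL (both views: rim at 67 mm, even ring of play). Next is M.

Call:
{"api": "carry_out", "payload": {
  "deltas": [
    [[1.2,2.1,0],0,0.4],
    [[1.2,2.2,0],0,0.32],
    [[1.25,2.2,0],0,0.32],
    [[1.25,2.2,0],0,0.32],
    [[1.25,2.2,0],0,0.32],
    [[1.25,2.2,0],0,0.32],
    [[1.25,2.2,0],0,0.32],
    [[1.25,2.2,0],0,0.32],
    [[1.25,2.2,0.5],0,0.32],
    [[1.25,2.2,1],0,0.32],
    [[1.25,2.2,1],0,0.32],
    [[1.25,2.1,1],0,0.32],
    [[0,0,0.5],0,0.32],
    [[0,0,0],0,0.32],
    [[0,0,0],0,0.32]
  ]
}}

```text
clock: 27.0
eef_pos: [583.8, -188.8, 147.2]
eef_rot: [-3.141, 0.001, -0.004]
wrist_force: [-0.7, 0.9, 0.2]
finger_gap: 30.4
```

```bash
python3 go.py 581 -188.5 43 0;python3 - <<'E'
from h import *
snap("21")
a=crop("scene","21",(218,160),32,10,'')
b=crop("top","21",(308,192),32,10,'')
cv2.imwrite("pics/v21.png",np.hstack([a,b]))
E
python3 cc.py 21|grep -E "pix \[(2|30|35)"
```

```text
t 27.0 tcp [ 583.8 -188.8  147.2] yaw -0.2 rot [-3.1  0.  -0. ] gap 30.4 F [-0.7  0.9  0.2] j6 1.20
shift cm x -0.28 y -0.03 z 8.22 dist 82
turn -0.2
   top pix [277. 142.] zt 35 rgb [116. 124.  95.] circ [ 757.2 -132.4] r32 rect [ 758.  -133.3] [61.2 59.3] 49
   top pix [233.5 194.9] zt 67 rgb [109. 115.  98.] circ [579.3  20.6] r58 rect [579.6  20. ] [112.4 109.2] 89
   top pix [306.5 201.3] zt 57 rgb [82. 84. 70.] circ [ 556.3 -226.5] r32 rect [ 546.7 -224.3] [64.3 19.9] 77
   top pix [352.7 215.5] zt 60 rgb [59. 63. 53.] circ [ 498.5 -374.9] r30 rect [ 498.5 -376.2] [56.  56.1] 88
   top pix [246.6 246.9] zt 57 rgb [152. 126.  41.] circ [401.5 -24.5] r43 rect [404.4 -18.9] [71.7 85.3] 61
   top pix [350.1 249.6] zt 60 rgb [47. 22. 56.] circ [ 386.6 -362. ] r29 rect [ 385.7 -363.6] [55.  55.9] 43
   scene pix [203.4 136. ] zt 58 rgb [66. 67. 60.] circ [ 506.3 -371.3] r32 rect [ 506.1 -372.8] [58.5 55. ] 74
   scene pix [217.6 164.7] zt 55 rgb [100.  101.   87.5] circ [ 588.  -224.2] r48 rect [ 586.2 -226.7] [86.5 87.9] 77
   scene pix [299.3 162.9] zt 56 rgb [170. 138.  57.] circ [408.5 -22.1] r45 rect [408.1 -21.9] [80.2 83.8] 39
   scene pix [277.5 198.8] zt 67 rgb [124. 126. 111.] circ [586.   23.5] r60 rect [584.4  22.6] [114.6 112.2] 39
   scene pix [200.9 215.1] zt 34 rgb [143. 147. 113.] circ [ 750.6 -132.8] r46 rect [ 757.  -135.6] [84.3 60.4] 44
   scene pix [358.4 289.7] zt 52 rgb [112.  74.  49.] circ [701.6 377.1] r87 rect [702.8 377.2] [ 92.9 149.8] 0
```

View pics/v21.png

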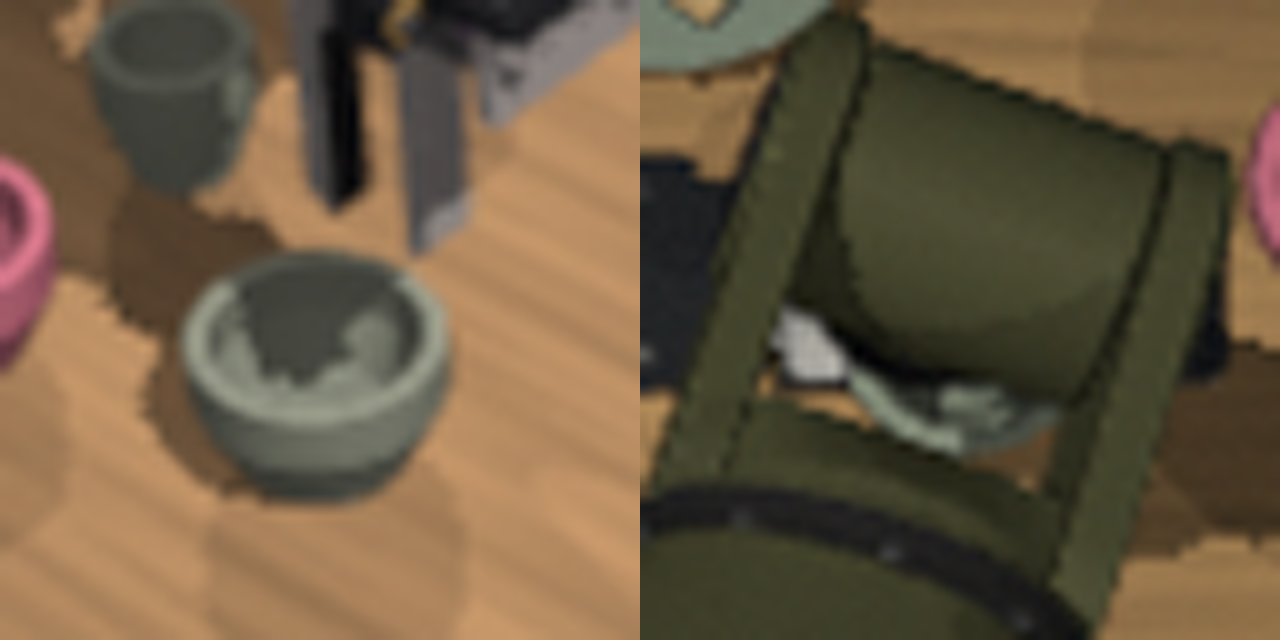

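Bowl M is unmoved, so I descend and grip.

Call:
{"api": "carry_out", "payload": {
  "deltas": [
    [[-0.3,0,1.5],0,0.32],
    [[0,0,2],0,0.32],
    [[0,0,2],0,0.32],
    [[0,0,1.5],0,0.32],
    [[0,0,1.2],0,0.32],
    [[0,0,0],0,0.32],
    [[0,0,0],0,0.2],
    [[0,0,0],0,0.1],
    [[0,0,0],0,0.05],
    [[0,0,0],0,0],
    [[0,0,0],0,0],
    [[0,0,0],0,0],
    [[0,0,0],0,0],
    [[0,0,0],0,0]
  ],
  "grip_force": 40
}}

```text
clock: 28.27
eef_pos: [581.0, -189.2, 66.5]
eef_rot: [3.141, -0.001, -0.004]
wrist_force: [-2.1, -0.4, 7.4]
finger_gap: 7.5
```

Call:
{"api": "carry_out", "payload": {
  "deltas": [
    [[0,0,-0.5],0,0],
    [[0,0,-1],0,0],
    [[0,0,-1.5],0,0],
    [[0,0,-2],0,0],
    [[0,0,-2],0,0],
    [[0,0,-2],0,0],
    [[0,0,-1.5],0,0],
    [[0,0,0],0,0],
    [[0,0,0],0,0]
  ]
}}

```text
clock: 29.02
eef_pos: [580.8, -189.0, 171.0]
eef_rot: [3.141, -0.001, -0.004]
wrist_force: [-0.6, 0.8, -3.3]
finger_gap: 8.0
```

```bash
python3 go.py 580 60.5 70 0;python3 - <<'E'
from h import *
snap("22")
a=crop("scene","22",(218,145),32,10,'')
cv2.imwrite("pics/v22.png",a)
E
python3 rim.py 22 scene 158 586 -226 40
```

```text
t 29.0 tcp [ 580.8 -189.   171. ] yaw -0.2 rot [ 3.1 -0.  -0. ] gap 8.0 F [-0.6  0.8 -3.3] j6 1.20
shift cm x -0.17 y -24.95 z 7.90 dist 262
turn -0.2
scene 144
[[-135.  -105.   -75.   -45.   -15.    15.    45.    75. ]
 [ 156.3  157.3  156.7  157.7  157.5  158.3  157.1  159.1]
 [  39.9   40.    39.7   40.1   40.5   40.1   40.4   39.4]]
```

View pics/v22.png

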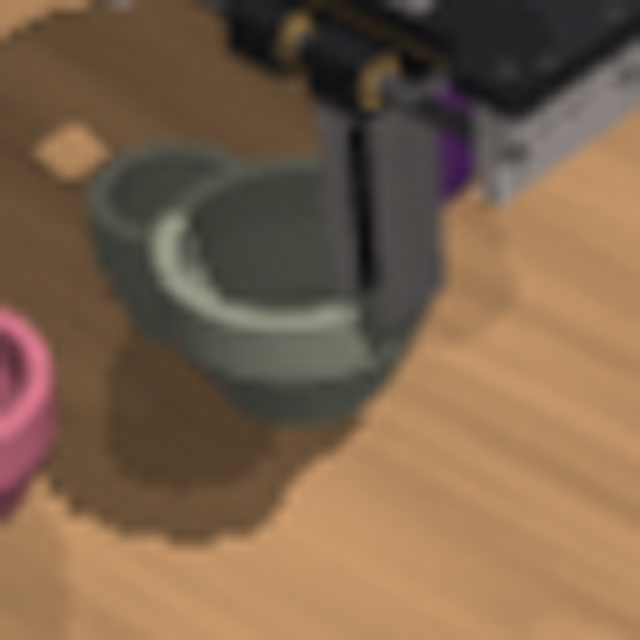

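Call:
{"api": "carry_out", "payload": {
  "deltas": [
    [[0,-1,0],0,0],
    [[0,-2,0],0,0],
    [[0,-2.5,0],0,0],
    [[0,-2.5,0],0,0],
    [[0,-2.5,0],0,0],
    [[0,-2.5,0],0,0],
    [[0,-2.5,0],0,0],
    [[0,-2.5,0],0,0],
    [[0,-2.5,0],0,0],
    [[0,-2,0],0,0],
    [[0,-1.5,0],0,0],
    [[0,-0.9,0],0,0],
    [[0,0,0],0,0],
    [[0,0,0],0,0]
  ]
}}

```text
clock: 30.28
eef_pos: [581.4, 60.1, 170.0]
eef_rot: [3.141, 0.001, -0.003]
wrist_force: [0.0, -1.3, -2.4]
finger_gap: 7.9
```

```bash
python3 go.py 580 60.5 58.5 0;python3 - <<'E'
from h import *
snap("23")
a=crop("scene","23",(277,185),32,10,'')
b=crop("top","23",(235,195),32,10,'')
cv2.imwrite("pics/v23.png",np.hstack([a,b]))
E
```

```text
t 30.3 tcp [581.4  60.1 170. ] yaw -0.2 rot [ 3.1  0.  -0. ] gap 7.9 F [ 0.  -1.3 -2.4] j6 1.61
shift cm x -0.14 y -0.04 z 8.95 dist 89
turn -0.2
```

View pics/v23.png

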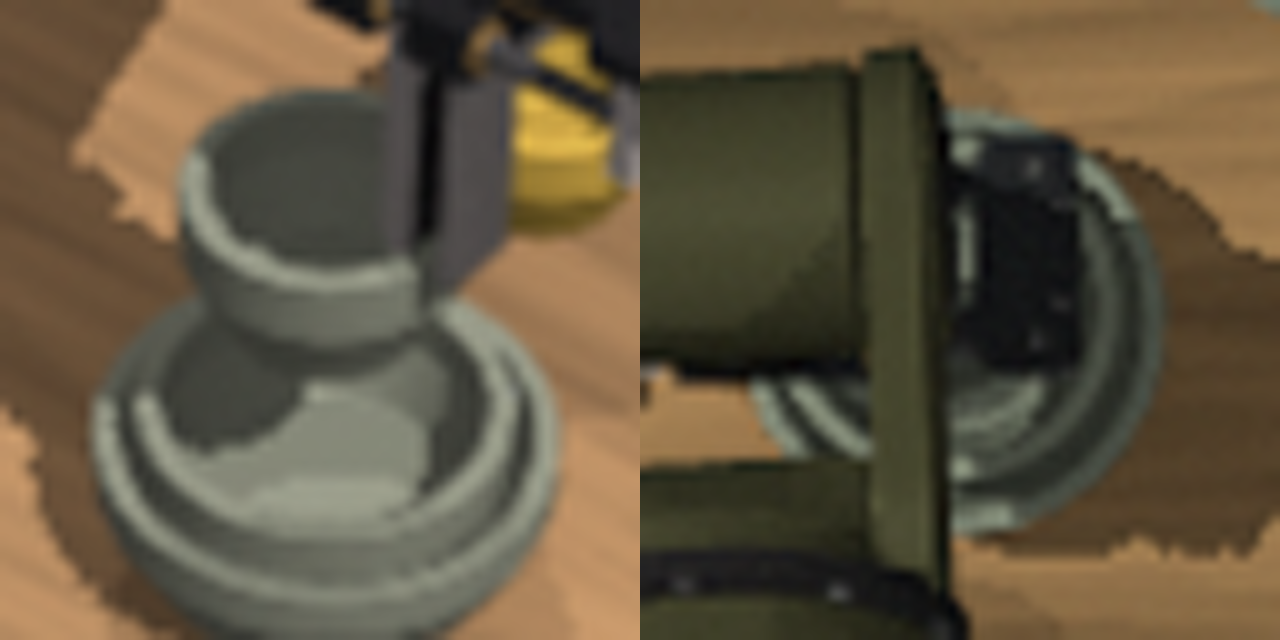

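```bash
python3 - <<'E'
from h import *
t=np.linspace(0,2*np.pi,200)
def c(n,x,y,z,r):
    u=proj(n,np.c_[x+r*np.cos(t),y+r*np.sin(t),np.full(200,z)]); return u.min(0),u.max(0)
s0=np.array([277-32,185-32])
for nm,a in (('m',(581.4,20.1,158,44)),('l',(580.5,20.5,66,58))):
    lo,hi=c("scene",*a); print(nm,'scene crop',(lo-s0)*10,(hi-s0)*10)
    lo,hi=c("top",*a); print(nm,'top crop',(lo-[203,163])*10,(hi-[203,163])*10)
E
python3 rim.py 23 scene 158 585 22.5 40
```

```text
m scene crop [180.7  68.8] [485.9 274.9]
m top crop [141.6 138.5] [426.3 422.6]
l scene crop [136.6 260.4] [519.2 532.6]
l top crop [123.2 127.4] [473.8 477.5]
scene 173
[[-165.  -135.  -105.   -75.   -45.   -15.    15.    45.    75. ]
 [ 155.8  156.2  156.3  157.8  157.5  157.2  157.3  157.5  157.2]
 [  37.1   38.3   39.1   39.5   41.3   41.9   41.4   41.1   38.6]]
```

Call:
{"api": "carry_out", "payload": {
  "deltas": [
    [[-0.2,0,0.5],0,0],
    [[0,0,1.2],0,0],
    [[0,0,1.6],0,0],
    [[0,0,1.6],0,0],
    [[0,0,1.5],0,0],
    [[0,0,1],0,0],
    [[0,0,0.4],0,0],
    [[0,0,0.2],0,0],
    [[0,0,0],0,0]
  ]
}}

```text
clock: 31.13
eef_pos: [580.4, 60.9, 92.7]
eef_rot: [-3.14, -0.003, -0.004]
wrist_force: [-8.6, 5.7, 24.4]
finger_gap: 7.7
```

Call:
{"api": "carry_out", "payload": {
  "deltas": [
    [[0,0,0.2],0,0],
    [[0,0,0.2],0,0],
    [[0,0,0],0,0]
  ]
}}

```text
clock: 31.38
eef_pos: [581.8, 61.9, 91.4]
eef_rot: [-3.138, -0.008, -0.004]
wrist_force: [-12.8, 13.6, 45.5]
finger_gap: 7.8
```

```bash
python3 go.py 580 60.5 72.5 0;python3 - <<'E'
from h import *
snap("24")
a=crop("scene","24",(277,185),32,10,'')
b=crop("top","24",(235,195),32,10,'')
cv2.imwrite("pics/v24.png",np.hstack([a,b]))
E
```

```text
t 31.4 tcp [581.8  61.9  91.4] yaw -0.2 rot [-3.1 -0.  -0. ] gap 7.8 F [-12.8  13.6  45.5] j6 1.62
shift cm x -0.18 y 0.14 z -0.31 dist 4
turn -0.2
```

View pics/v24.png

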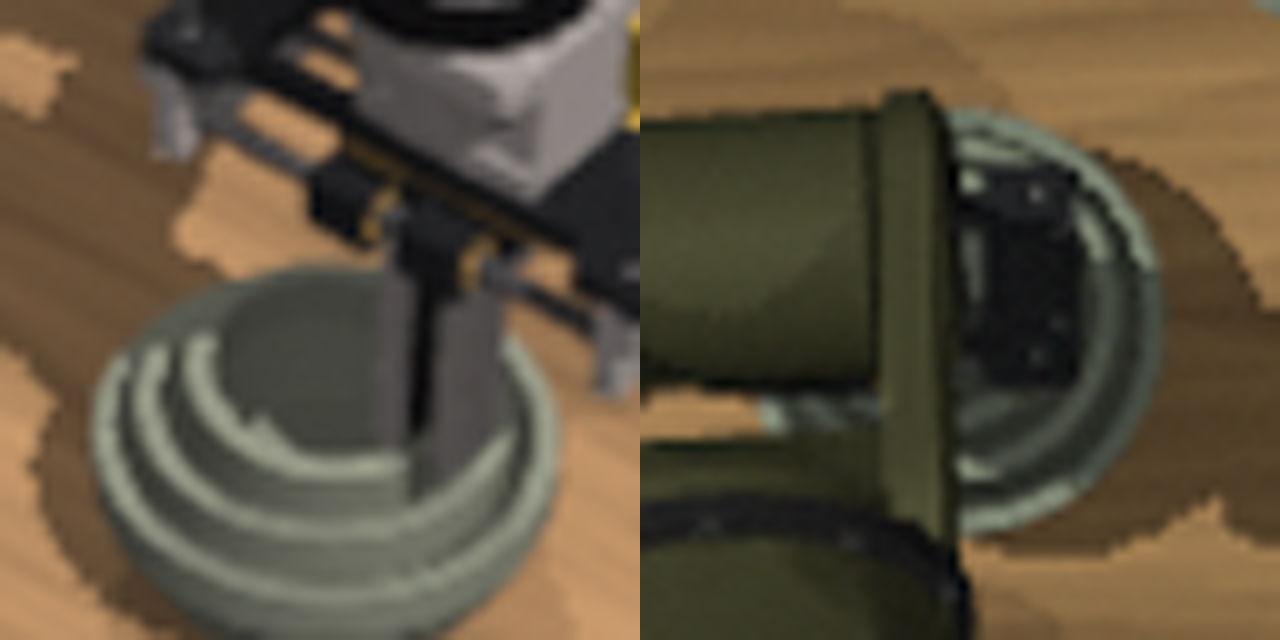

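I overpressed: the seated TCP height is 94.5 and I went to about 91.4. Backing off and releasing.

Call:
{"api": "carry_out", "payload": {
  "deltas": [
    [[0,0,-0.2],0,0],
    [[0,0,-0.1],0,0],
    [[0,0,0],0,0]
  ]
}}

```text
clock: 31.73
eef_pos: [581.1, 60.5, 92.0]
eef_rot: [-3.14, -0.005, -0.004]
wrist_force: [-3.1, 5.2, 21.0]
finger_gap: 7.7
```

Call:
{"api": "carry_out", "payload": {
  "deltas": [
    [[0,0,-0.2],0,0],
    [[0,0,0],0,0],
    [[0,0,0],0,0.1],
    [[0,0,0],0,0.2],
    [[0,0,0],0,0.3],
    [[0,0,0],0,0.3],
    [[0,0,-1],0,0.3],
    [[0,0,-2],0,0.4],
    [[0,0,-3],0,0.6],
    [[0,0,-3],0,0.8],
    [[-2,0,-2],0,0.8],
    [[-3,0,0],0,0.8],
    [[-3,0,0],0,0.8],
    [[-3,0,0],0,0.8],
    [[-3,0,0],0,0.8],
    [[0,0,0],0,0.8]
  ]
}}

```text
clock: 33.07
eef_pos: [436.0, 60.7, 202.0]
eef_rot: [3.142, 0.001, -0.004]
wrist_force: [-0.9, 0.1, 0.8]
finger_gap: 75.3
```

```bash
python3 go.py 500 -375 120 0;python3 - <<'E'
from h import *
snap("25")
a=crop("scene","25",(277,198),32,10,'')
b=crop("top","25",(235,195),32,10,'')
cv2.imwrite("pics/v25.png",np.hstack([a,b]))
E
python3 cc.py 25; python3 rim.py 25 scene 82 585 22.5 40;python3 rim.py 25 scene 66 585 22.5 54 
```

```text
t 33.1 tcp [436.   60.7 202. ] yaw -0.2 rot [ 3.1  0.  -0. ] gap 75.3 F [-0.9  0.1  0.8] j6 1.63
shift cm x 6.55 y 43.55 z 6.00 dist 444
turn -0.2
top table plane [ 0. -0.  0.] z@(500,0) 0.40678279077149454
   top pix [277.2 142. ] zt 35 rgb [108. 117.  91.] circ [ 766.2 -124.9] r43 rect [ 759.5 -125.6] [73.7 62.6] 74
   top pix [127.8 161.5] zt 54 rgb [98. 71. 50.] circ [695.9 375.1] r86 rect [696.6 374.9] [ 90.  148.6] 0
   top pix [349.7 178. ] zt 57 rgb [141.  78.  89.] circ [ 623.9 -369.8] r44 rect [ 624.5 -369.7] [83.9 85.7] 21
   top pix [182.6 204.1] zt 57 rgb [144. 131. 109.] circ [550.5 192.3] r35 rect [548.8 190.2] [38.1 61.6] 52
   top pix [391.4 209.1] zt 58 rgb [128. 106.  35.] circ [ 516.8 -504.4] r30 rect [ 516.3 -505.1] [57.7 56.7] 43
   top pix [352.6 215.5] zt 60 rgb [90.5 90.  76. ] circ [ 498.7 -375. ] r30 rect [ 498.4 -376. ] [56.1 56. ] 89
   top pix [145.7 237.5] zt 57 rgb [142. 129. 106.] circ [440.7 317.8] r35 rect [440.4 317.1] [35.2 61.7] 61
   top pix [251.1 248.8] zt 58 rgb [97.5 81.5 25. ] circ [400.8 -25.4] r43 rect [395.8 -33.1] [66.2 84.4] 57
   top 
[... 1039 characters left out ...]
5 rect [557.2 196. ] [36.2 62.1] 55
   scene pix [358.2 289.6] zt 52 rgb [109.  71.  47.] circ [703.  376.6] r86 rect [702.6 377.3] [ 92.6 150. ] 0
scene 240
[[-165.  -135.  -105.   -75.   -45.   -15.    15.    45.    75.   105.
   135.   165. ]
 [  82.2   82.7   81.5   83.4   84.1   80.6   82.5   83.1   82.1   82.
    83.2   82.1]
 [  39.7   40.3   40.9   40.2   40.6   39.9   39.9   39.5   38.3   39.5
    39.1   39.4]]
scene 327
[[-165.  -135.  -105.   -75.   -45.   -15.    15.    45.    75.   105.
   135.   165. ]
 [  69.1   73.2   68.4   66.5   68.7   69.9   68.9   68.6   67.8   68.5
    65.7   65.6]
 [  43.    41.4   49.9   54.4   51.8   49.1   49.4   50.3   49.3   50.5
    53.6   55.9]]
```

View pics/v25.png

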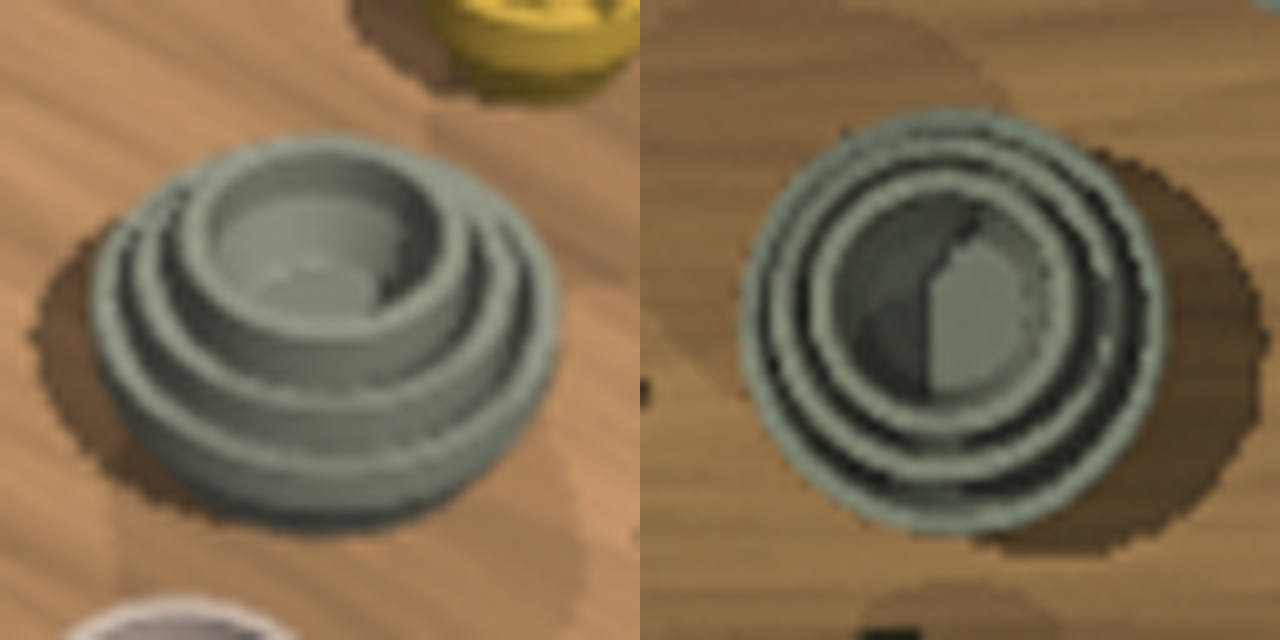

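M is flat in L, with its rim at 82 mm all round. Now S, gripped across its outside.

Call:
{"api": "carry_out", "payload": {
  "deltas": [
    [[0.4,2.0,0],0,0.82],
    [[0.4,2.75,0],0,0.82],
    [[0.4,2.75,0],0,0.82],
    [[0.4,2.75,0],0,0.82],
    [[0.4,2.75,0],0,0.82],
    [[0.4,2.75,0],0,0.82],
    [[0.4,2.75,0],0,0.82],
    [[0.4,2.75,0],0,0.82],
    [[0.4,2.75,0],0,0.82],
    [[0.4,2.75,0.5],0,0.82],
    [[0.4,2.75,1],0,0.82],
    [[0.4,2.75,1],0,0.82],
    [[0.4,2.75,1],0,0.82],
    [[0.4,2.75,1],0,0.82],
    [[0.4,2.75,1],0,0.82],
    [[0.4,2.75,0.5],0,0.82],
    [[0,0,0],0,0.82],
    [[0,0,0],0,0.82]
  ]
}}

```text
clock: 34.67
eef_pos: [502.0, -373.5, 140.3]
eef_rot: [-3.141, 0.001, -0.006]
wrist_force: [-0.4, 0.4, 1.2]
finger_gap: 76.9
```

```bash
python3 go.py 500 -375 44 0;python3 - <<'E'
from h import *
snap("26")
a=crop("scene","26",(203,130),32,10,'')
b=crop("top","26",(352,215),32,10,'')
cv2.imwrite("pics/v26.png",np.hstack([a,b]))
print('m',ray("top",[[233.3,193.0]],82))
E
python3 cc.py 26|grep -E "pix \[(20|35)"
```

```text
t 34.7 tcp [ 502.  -373.5  140.3] yaw -0.3 rot [-3.1  0.  -0. ] gap 76.9 F [-0.4  0.4  1.2] j6 0.88
shift cm x -0.20 y 0.15 z 7.43 dist 74
turn -0.3
m [[580.1  18.2  82. ]]
   scene pix [203.4 135.8] zt 58 rgb [97. 99. 86.] circ [ 506.1 -370.1] r32 rect [ 505.2 -371.1] [60.8 58.3] 80
   scene pix [201.3 215.1] zt 34 rgb [139. 131. 110.] circ [ 762.3 -129.3] r33 rect [ 762.6 -130.4] [61.1 61.2] 39
   scene pix [358.2 289.7] zt 52 rgb [110.5  72.5  48. ] circ [701.7 377.2] r87 rect [702.6 377.2] [ 92.4 149.8] 0
```

View pics/v26.png

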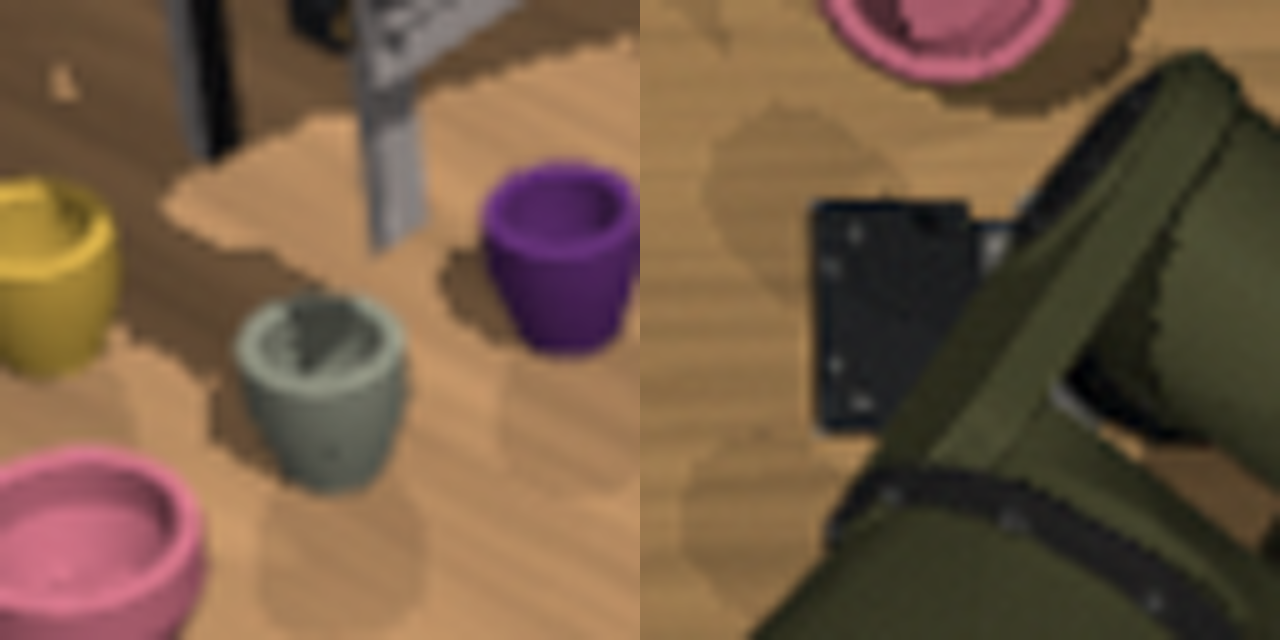

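Call:
{"api": "carry_out", "payload": {
  "deltas": [
    [[-0.2,0.15,1.5],0,0.82],
    [[0,0,2],0,0.82],
    [[0,0,1.8],0,0.82],
    [[0,0,1.3],0,0.82],
    [[0,0,0.8],0,0.82],
    [[0,0,0],0,0.82]
  ]
}}

```text
clock: 35.27
eef_pos: [499.7, -372.9, 66.2]
eef_rot: [-3.14, 0.002, -0.003]
wrist_force: [-0.1, 0.3, 0.3]
finger_gap: 77.1
```

Call:
{"api": "carry_out", "payload": {
  "deltas": [
    [[0,0,0],0,0.72],
    [[0,0,0],0,0.66],
    [[0,0,0],0,0.6],
    [[0,0,0],0,0.5],
    [[0,0,0],0,0.5],
    [[0,0,0],0,0.5],
    [[0,0,0],0,0.5]
  ],
  "grip_force": 25
}}

```text
clock: 35.85
eef_pos: [500.3, -374.1, 68.6]
eef_rot: [3.14, -0.001, -0.004]
wrist_force: [0.1, 0.1, 6.4]
finger_gap: 58.0
```

Call:
{"api": "carry_out", "payload": {
  "deltas": [
    [[0,0,-0.5],0,0.5],
    [[0,0,-1],0,0.5],
    [[0,0,-1.5],0,0.5],
    [[0,0,-2],0,0.5],
    [[0,0,-2],0,0.5],
    [[0,0,-2],0,0.5],
    [[0,0,-2],0,0.5],
    [[0,0,-1],0,0.5],
    [[0,0,0],0,0.5],
    [[0,0,0],0,0.5]
  ]
}}

```text
clock: 36.68
eef_pos: [499.8, -373.5, 187.2]
eef_rot: [-3.142, -0.0, -0.004]
wrist_force: [-0.3, 0.7, -2.1]
finger_gap: 57.8
```

```bash
python3 go.py 580.5 20 150 0;python3 - <<'E'
from h import *
snap("27")
a=crop("scene","27",(203,110),32,10,'')
b=crop("top","27",(352,215),32,10,'')
cv2.imwrite("pics/v27.png",np.hstack([a,b]))
E
```

```text
t 36.7 tcp [ 499.8 -373.5  187.2] yaw -0.2 rot [-3.1 -0.  -0. ] gap 57.8 F [-0.3  0.7 -2.1] j6 0.87
shift cm x 7.91 y -39.38 z 1.52 dist 402
turn -0.2
```

View pics/v27.png

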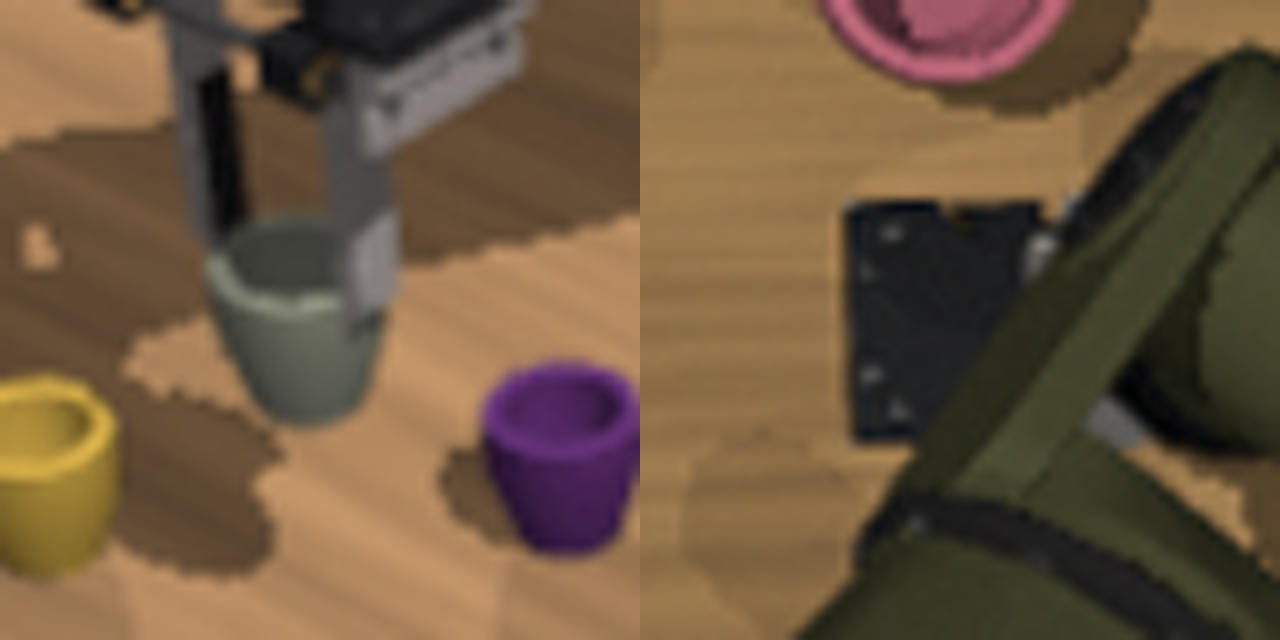

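Call:
{"api": "carry_out", "payload": {
  "deltas": [
    [[0.3,-1,0],0,0.5],
    [[0.5,-2,0],0,0.5],
    [[0.5,-2.6,0],0,0.5],
    [[0.5,-2.6,0],0,0.5],
    [[0.5,-2.6,0],0,0.5],
    [[0.5,-2.6,0],0,0.5],
    [[0.5,-2.6,0],0,0.5],
    [[0.5,-2.6,0],0,0.5],
    [[0.5,-2.6,0],0,0.5],
    [[0.5,-2.6,0],0,0.5],
    [[0.5,-2.6,0],0,0.5],
    [[0.5,-2.6,0],0,0.5],
    [[0.5,-2.6,0],0,0.5],
    [[0.5,-2.6,0],0,0.5],
    [[0.5,-2.6,0],0,0.5],
    [[0.5,-1.8,0],0,0.5],
    [[0.1,-0.8,0],0,0.5],
    [[0,0,0],0,0.5],
    [[0,0,0],0,0.5]
  ]
}}

```text
clock: 38.37
eef_pos: [580.1, 19.9, 187.0]
eef_rot: [3.141, 0.001, -0.003]
wrist_force: [0.3, -0.8, -1.8]
finger_gap: 58.1
```

```bash
python3 go.py 580.5 20 88.6 0;python3 - <<'E'
from h import *
snap("28")
a=crop("scene","28",(277,180),32,10,'')
b=crop("top","28",(235,195),32,10,'')
cv2.imwrite("pics/v28.png",np.hstack([a,b]))
t=np.linspace(0,2*np.pi,200)
def c(n,x,y,z,r):
    u=proj(n,np.c_[x+r*np.cos(t),y+r*np.sin(t),np.full(200,z)]); return u.min(0),u.max(0)
p=manip.read_state()['eef_pos']
for nm,a in (('s',(p[0],p[1],p[2]-12.6,30)),('m',(580.5,20,82,44))):
    lo,hi=c("scene",*a); print(nm,(lo-[245,148])*10,(hi-[245,148])*10)
    lo,hi=c("top",*a); print(nm,'top crop',(lo-[203,163])*10,(hi-[203,163])*10)
E
```

```text
t 38.4 tcp [580.1  19.9 187. ] yaw -0.2 rot [ 3.1  0.  -0. ] gap 58.1 F [ 0.3 -0.8 -1.8] j6 1.55
shift cm x 0.04 y -0.01 z 7.64 dist 76
turn -0.2
s [229.6 103.8] [439.4 243.9]
s top crop [186.  182.3] [382.5 378.5]
m [181.6 303.5] [474.3 509.8]
m top crop [162.9 164.8] [432.  433.4]
```

View pics/v28.png

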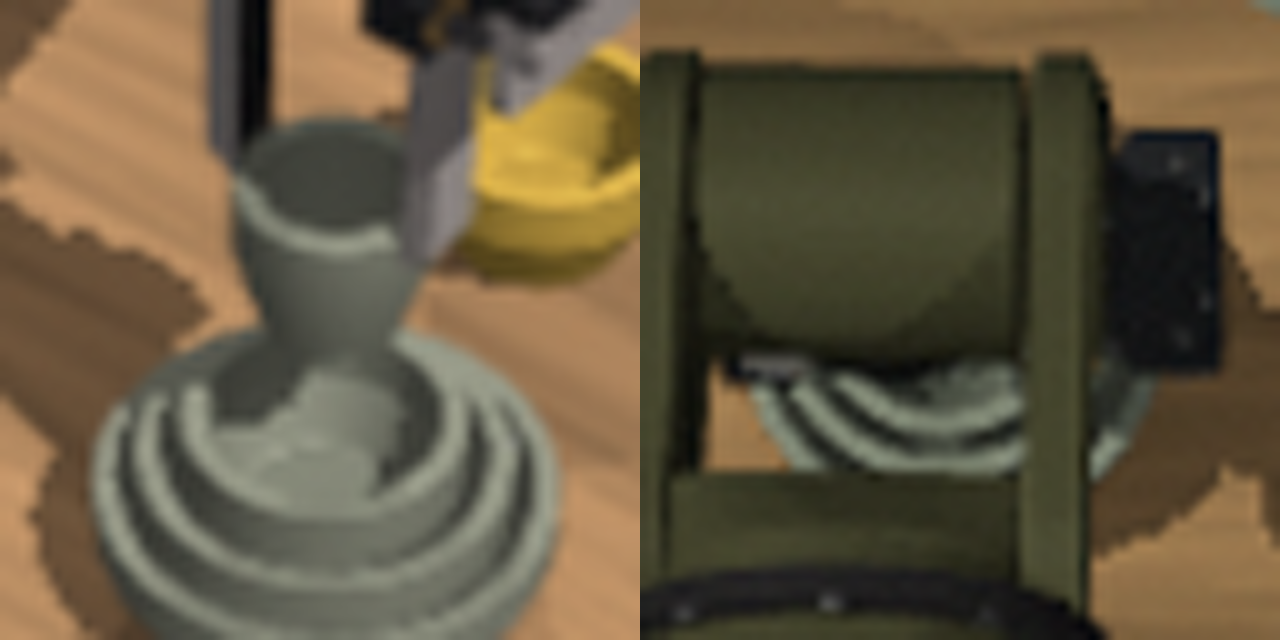

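Call:
{"api": "carry_out", "payload": {
  "deltas": [
    [[0,0.15,0.6],0,0.5],
    [[0,0,1.2],0,0.5],
    [[0,0,1.6],0,0.5],
    [[0,0,1.6],0,0.5],
    [[0,0,1],0,0.5],
    [[0,0,0.6],0,0.5],
    [[0,0,0.3],0,0.5],
    [[0,0,0],0,0.5],
    [[0,0,0],0,0.5]
  ]
}}

```text
clock: 39.22
eef_pos: [580.7, 18.5, 118.9]
eef_rot: [3.142, -0.001, -0.004]
wrist_force: [1.2, 0.0, -0.8]
finger_gap: 58.5
```

Call:
{"api": "carry_out", "payload": {
  "deltas": [
    [[0,0,0.3],0,0.5],
    [[0,0,0.2],0,0.5],
    [[0,0,0.1],0,0.5],
    [[0,0,0],0,0.5],
    [[0,0,0],0,0.5]
  ]
}}

```text
clock: 39.63
eef_pos: [580.5, 18.5, 112.5]
eef_rot: [3.142, -0.0, -0.004]
wrist_force: [-0.3, 0.4, -2.0]
finger_gap: 58.1
```

```bash
python3 go.py 580.5 20 88.6 0;python3 - <<'E'
from h import *
snap("29",("scene",))
cv2.imwrite("pics/v29.png",crop("scene","29",(277,190),32,10,''))
E
```

```text
t 39.6 tcp [580.5  18.5 112.5] yaw -0.2 rot [ 3.1 -0.  -0. ] gap 58.1 F [-0.3  0.4 -2. ] j6 1.54
shift cm x -0.00 y -0.15 z 0.19 dist 2
turn -0.2
```

View pics/v29.png

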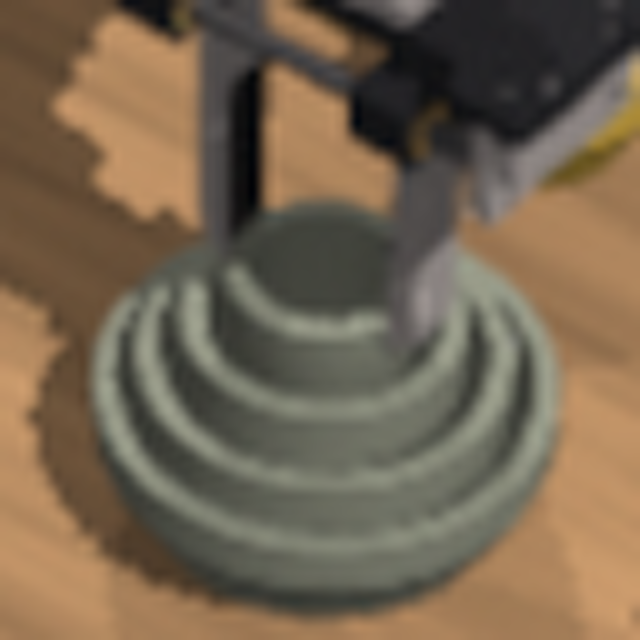

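Call:
{"api": "carry_out", "payload": {
  "deltas": [
    [[0,0,0.1],0,0.5],
    [[0,0,0.1],0,0.5],
    [[0,0,0],0,0.5]
  ]
}}

```text
clock: 39.93
eef_pos: [580.6, 18.5, 110.6]
eef_rot: [3.142, -0.0, -0.004]
wrist_force: [-0.8, 0.4, 0.0]
finger_gap: 58.0
```

Call:
{"api": "carry_out", "payload": {
  "deltas": [
    [[0,0,0.05],0,0.5],
    [[0,0,0],0,0.65],
    [[0,0,0],0,0.75],
    [[0,0,0],0,0.8],
    [[0,0,0],0,0.8],
    [[0,0,-1],0,0.8],
    [[0,0,-2],0,0.8],
    [[0,0,-3],0,0.8],
    [[-2,0,-3],0,0.8],
    [[-3,0,0],0,0.8],
    [[-3,0,0],0,0.8],
    [[-3,0,0],0,0.8],
    [[-3,0,0],0,0.8],
    [[-2,0,0],0,0.8],
    [[0,0,0],0,0.8]
  ]
}}

```text
clock: 41.18
eef_pos: [418.0, 19.3, 200.9]
eef_rot: [3.142, -0.001, -0.004]
wrist_force: [0.6, 0.3, 0.3]
finger_gap: 75.3
```

```bash
python3 - <<'E'
from h import *
snap("30")
a=crop("scene","30",(277,190),32,10,'')
b=crop("top","30",(235,195),32,10,'')
cv2.imwrite("pics/v30.png",np.hstack([a,b]))
E
python3 cc.py 30; python3 rim.py 30 scene 98 585 22 26; python3 rim.py 30 scene 82 585 22.5 40
```

```text
top table plane [ 0.   0.  -0.1] z@(500,0) 0.41305113364842294
   top pix [276.9 142. ] zt 34 rgb [108. 116.  90.] circ [ 748.5 -135.2] r54 rect [ 755.2 -143.1] [92.  76.7] 40
   top pix [127.9 161.5] zt 54 rgb [97. 70. 50.] circ [696.1 374.9] r86 rect [696.6 374.8] [ 89.9 148.5] 0
   top pix [349.7 177.8] zt 57 rgb [140.  77.  89.] circ [ 623.9 -369.4] r44 rect [ 623.3 -370. ] [84.3 85.5] 43
   top pix [182.6 204.1] zt 57 rgb [141. 128. 107.] circ [548.8 190.7] r34 rect [550.5 192.4] [36.2 61.6] 55
   top pix [391.4 209.2] zt 60 rgb [126.5 104.   34. ] circ [ 516.8 -504.4] r30 rect [ 517.2 -503.9] [55.3 56.6] 43
   top pix [145.8 237.4] zt 57 rgb [141. 128. 106.] circ [439.9 317.2] r34 rect [440.3 317.1] [38.8 61.5] 63
   top pix [350.  249.5] zt 60 rgb [61. 28. 72.] circ [ 386.1 -362.5] r29 rect [ 387.2 -362.2] [55.7 55.6] 88
scene table plane [ 0.   0.  -1.3] z@(500,0) -0.5025679249939696
   scene pix [227.4 122.9] zt 58 rgb [71. 35. 83.] circ [ 393.3 -359.3] r32 rect [ 391.7 -358.9] [61.5 55. ] 43
   scene pix [174.7 124.6] zt 58 rgb [152.5 123.   51.5] circ [ 524.2 -499.8] r31 r
[... 560 characters left out ...]
 rect [556.5 195.8] [39.7 63.7] 58
   scene pix [358.3 289.7] zt 52 rgb [108.  71.  47.] circ [702.3 377.5] r87 rect [702.5 377.1] [ 92.7 149.8] 0
scene 150
[[-165.  -135.  -105.   -75.   -45.   -15.    15.    45.    75.   105.
   135.   165. ]
 [  98.7   97.6   97.4   98.6   98.6   99.2   98.2   97.6   97.8   98.7
    97.3   98. ]
 [  26.4   28.7   27.4   27.4   26.3   25.7   25.5   24.3   23.9   23.9
    26.1   25.9]]
scene 244
[[-165.  -135.  -105.   -75.   -45.   -15.    15.    45.    75.   105.
   135.   165. ]
 [  86.9   86.6   87.    83.1   82.    83.9   84.1   82.7   82.6   83.2
    83.    82.4]
 [  29.6   28.3   30.6   40.5   38.1   35.5   36.8   36.6   37.5   36.2
    37.2   40.1]]
```

View pics/v30.png

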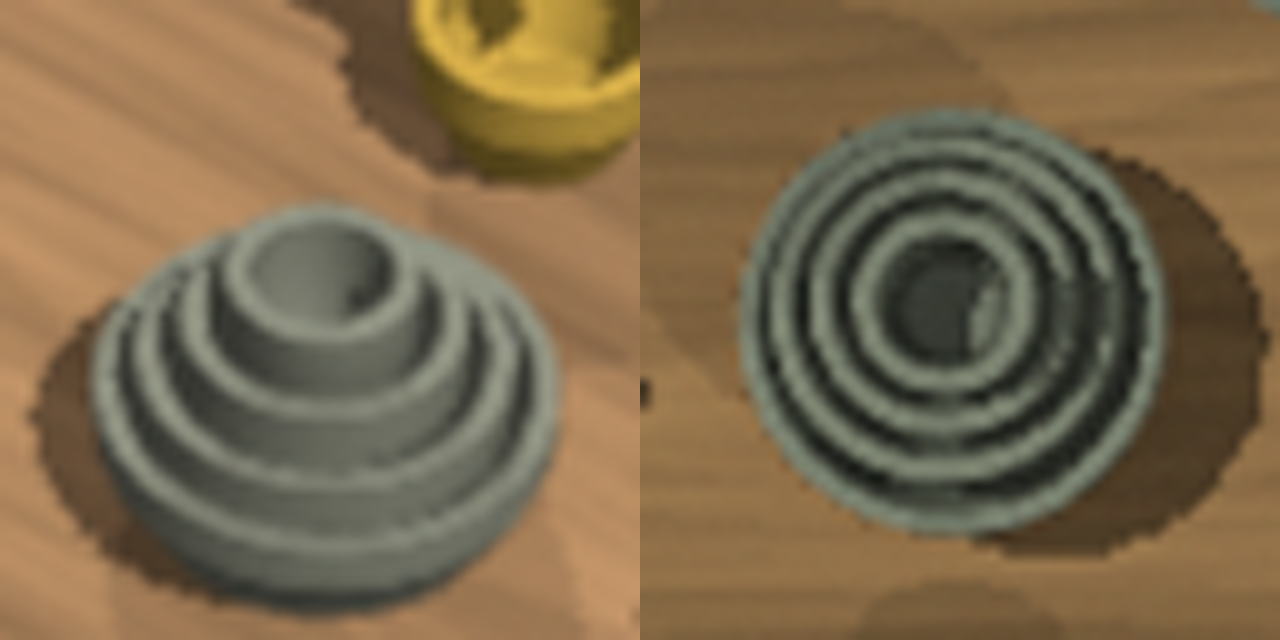

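View pics/scene30.png

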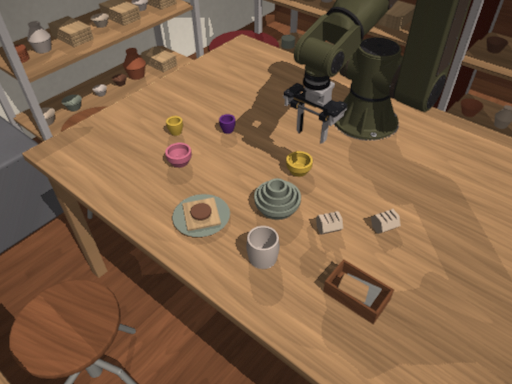

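All four bowls are nested, and both rests show notches on top at scene pixels (330,222) and (386,221). The bystanders and look-alikes haven't moved, and the arm is clear.

```bash
python3 -c "
from cell import workorder
print(workorder.sign_off())"
```

```text
the job is handed in; nothing more can be done
None
```

The job is done and handed in at about 41 s of the 210 s allowed.

**What I did:** Two rests were on the table. I rolled each two faces over by pushing it with the fingers, never gripping or lifting it, until the notched face was on top. Then I nested L in XL, M in L and S in M.

**Last checks:**
- **Rests:** the camera shows both with notches up and lying flat.
- **Bowls:** the S rim measured level at about 98 mm (98 expected), and M at 82 mm (82 expected) just before S went in. L was at about 67 mm (66 expected) when placed. The rings look concentric from above.
- **Everything else:** the plate, water jar, tool box and coloured look-alikes had not visibly moved, and the arm was clear.

**Problems and disagreements:**
- I pressed M in about 3 mm too far because I worked out its seated height wrongly. The wrist force reached about 46 N (limit 120 N). I backed off and M still sat level.
- While I was rolling rest A, the fingertips pressed down with about 48 N for a moment. This was the fingers, not the gripper's body or the arm, which have the 40 N limit.
- The two cameras disagreed by about 5 mm in position. I corrected for this from finger contact and grip positions.

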